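# Pack inspected pistons in two layers with a separator sheet

## Robot

A 6-joint arm with a two-finger parallel gripper is mounted at the origin on the work surface. World frame = base frame: x ahead of the robot, y to its left, z up, the work surface at z = 0. Lengths are in m, angles in degrees, forces in N, time in s.
With the tool pointing down it reaches from about 0.3 to 0.75 m from the base axis. Payload 8.5 kg.
Tool frame: the origin (TCP) lies on the centre line of the jaws, within the pads' length; the fingertips stand 14 mm ahead of it and the grasp point (between the pads) lies 5 mm behind it; z points along the fingers, y is the direction in which the jaws open and shut (so a half turn about z gives the same grasp; the last joint's range is limited). The gripper opens to 85 mm and grips with 20 to 120 N. Pads are 22 mm wide; open, the fingers measure 114 mm over their backs; the gripper's body (76 mm by 85 mm) begins 54 mm behind the grasp point. The pads swing forward as they close: fully open they stand 13 mm farther back than shut.
Start: joints at [-86.075, 21.807, 74.336, -0, 83.858, -12.336], TCP at [0.154, -0.528, 0.245] pointing down, gripper open.
Joint ranges: [-178.18, 178.18], [-50.72, 133.34], [12.68, 142.11], [-81.47, 261.47], [9.98, 163.14], [-165.26, 165.26]. Speed limits (degrees/s): [136.94, 136.94, 180, 180, 180, 180].

## Interface

Orientations are given as a 3x3 rotation matrix whose columns are the frame's x, y, z axes.
In Python, from rig import env, optics, order, finder gives the robot as it stands.
- The arm moves only by the tool play_rows, never from a script. Its argument "commands" is a list of rows, each an object of numbers: "grip": the closure, from -1 (fully open) to 1 (shut); "x", "y", "z": the shift along the tool's x, y, z in m; "rx", "ry", "rz": the turn, a rotation vector about the tool's x, y, z in rad. A call has 1 to 12 rows; each row shifts and turns the commanded pose from where the row before left it, along the tool's axes as they then stand; what a row does not reach is not made up. A row lasts 1/8 s, in which the tool goes at most 62.5 mm and 10.7 degrees, less where a joint would pass 70% of its speed; a pose out of reach is approached as far as the arm can. A call is refused whole if a number of a shift passes 0.0625 or a number of a turn 0.188, either way. A call with a gripper value outside its range is refused whole. The fingers move at their own pace and stop on an object; "squeeze" is the grip in N (left out, the last holds). Time passes only in rows, so rows that do not move let the fingers close. It gives the time, the measured TCP pose, the force and the opening at its end, in the units of the state.
- env.observe(): the state, without advancing time (a new reading comes with each control period).
- optics.get_image(name): name is "side" or "top" or "wrist"; returns a dict with "color" (400x640x3 uint8, blue, green, red), "range_z" (400x640 float32, m along the optical axis (not along the pixel's ray), 0 where there is no reading), "fov_y" (degrees; the focal length in pixels is half the picture's height over the tangent of half this angle, whatever the lens; pixels are square), "cx", "cy" (the principal point, pixels), "dist_coeffs" ([k1, k2, p1, p2, k3] as OpenCV has them; the pictures are not rectified), "cam_to_world" (4x4, takes a point from camera to world coordinates). Camera axes: x right, y down, z forward; pixel columns grow to the right and rows downward; lengths in m; the calibration is good to about 2 mm. A picture is of the moment at which its call begins.
- order.close_job(): hands the job in, once; it reports no verdict.
Trained networks look in the newest picture that a camera, given by its name, has taken for a name from the list of things; names that differ only in an ending like _2 or _b are one class to them, and where a whole thing is asked for, a point or a joint stands for the part that bears it (a point fixed in the world has none). Each returns a list of dicts, best first, with "conf" (0 to 1); they miss things now and then, are a little off and sometimes report something else, mostly with a low value. They report only what shows in the picture. A call takes as long as a camera call. They do not tell look-alikes from the thing itself.
- finder.boxes_of(camera, thing): "point" ([x, y, z] in m, in world coordinates, good to about 4 mm: the middle of the surface that is visible of it).
The state is a dict: "time_s": time; "q": joint angles; "qvel": joint speeds; "joint_efforts": joint torques, N m; "position": TCP position; "tool_rot": TCP orientation; "ft_force": force on the tool from outside, world axes, zero at the start; "wrist_torque": the same for the moment, N m; "grip_width": finger opening in m.
Only numpy, scipy, OpenCV 4.12 (cv2) and the standard library are available. Lean on these libraries where they do the work, as an engineer would, in place of code of your own. Each camera call takes 0.05 s, during which the arm holds its last target.

## Task

Pack the inspected pistons: put every piston that was turned too short into the plain reject tray, standing upright, stand one full-height piston upright in each of the three bays of the packing tray, then lay the plywood separator sheet flat on those three, centred over the tray and lengthwise along it, and after that stand all the remaining full-height pistons upright on the sheet, centred across its width. Leave the gauge case, the micrometer and the mug where they are.

Things in the scene. Friction and masses are not known exactly. Their poses are not given: they have to be found in the camera images.
- piston_1: good engine piston of bare aluminium, standing crown up on the bench: a solid cylinder 56 mm in diameter and 60 mm tall, about 0.2 kg; 4 to 6 of the six are present; origin at the centre of its underside, z up along its axis
- piston_2: good engine piston of bare aluminium, standing crown up on the bench: a solid cylinder 56 mm in diameter and 60 mm tall, about 0.2 kg; 4 to 6 of the six are present; origin at the centre of its underside, z up along its axis
- piston_3: good engine piston of bare aluminium, standing crown up on the bench: a solid cylinder 56 mm in diameter and 60 mm tall, about 0.2 kg; 4 to 6 of the six are present; origin at the centre of its underside, z up along its axis
- piston_4: good engine piston of bare aluminium, standing crown up on the bench: a solid cylinder 56 mm in diameter and 60 mm tall, about 0.2 kg; 4 to 6 of the six are present; origin at the centre of its underside, z up along its axis
- piston_5: good engine piston of bare aluminium, standing crown up on the bench: a solid cylinder 56 mm in diameter and 60 mm tall, about 0.2 kg; 4 to 6 of the six are present; origin at the centre of its underside, z up along its axis
- piston_6: good engine piston of bare aluminium, standing crown up on the bench: a solid cylinder 56 mm in diameter and 60 mm tall, about 0.2 kg; 4 to 6 of the six are present; origin at the centre of its underside, z up along its axis
- short_1: reject piston turned too short: the same 56 mm diameter but only 38 mm tall, about 0.13 kg, no pin hole in its skirt; standing crown up among the good ones; one or both are present; origin at the centre of its underside, z up along its axis
- short_2: reject piston turned too short: the same 56 mm diameter but only 38 mm tall, about 0.13 kg, no pin hole in its skirt; standing crown up among the good ones; one or both are present; origin at the centre of its underside, z up along its axis
- tray: packing tray of blue plastic, fixed to the bench, 90 mm (its x) by 250 mm (its y), parted by two low dividers into three bays in a row along its y; floor 6 mm thick, rim and dividers 16 mm above the bench (10 mm above the floor); origin at the centre of its underside. It and the sheet stand may have changed places.
- bay_1 (a point): centre of the floor of bay 1 of the packing tray, on the floor's upper face; bay 1 is at the tray's -y end and bay 3 at its +y end, pitch 80 mm; each bay is at least 75 mm (y) by 80 mm (x) inside
- bay_2 (a point): centre of the floor of bay 2 of the packing tray, on the floor's upper face; bay 1 is at the tray's -y end and bay 3 at its +y end, pitch 80 mm; each bay is at least 75 mm (y) by 80 mm (x) inside
- bay_3 (a point): centre of the floor of bay 3 of the packing tray, on the floor's upper face; bay 1 is at the tray's -y end and bay 3 at its +y end, pitch 80 mm; each bay is at least 75 mm (y) by 80 mm (x) inside
- sheet: separator sheet: stiff plywood board 68 mm (its x) by 240 mm (its y), 8 mm thick, about 0.11 kg, lying flat on the wooden stand with its long sides overhanging, so it can be pinched across its 68 mm width; origin at the centre of its underside
- stand: fixed wooden block under the separator sheet, 40 mm (its x) by 200 mm (its y), 25 mm high; origin at the centre of its underside
- reject_tray: plain undivided blue plastic tray for rejects, fixed to the bench, 180 mm (its x) by 100 mm (its y), walls 5 mm thick, floor 5 mm thick, rim 13 mm above the bench; origin at the centre of its underside
- gauge_case: bystander: open dark wooden case of gauge blocks, 110 by 200 mm, about 30 mm high, beyond the work; origin at the centre of its underside
- micrometer: bystander: outside micrometer lying on the bench, about 190 mm long and 20 mm high; origin at the middle of its frame's opening
- mug: bystander: white mug 76 mm in diameter, 90 mm high; origin at the centre of its underside
Not all that is in view belongs to the job. Leave any green or orange look-alike of the piston_5 alone.

How it is judged (in metres and radians):
On the way, in this order (a step that is already met when the one before it is completed fails the run):
1. a full-height piston stands in each of the three bays of the packing tray (((horizontal distance between piston_1 and bay_1 below 0.02 m and z of piston_1 in the frame of bay_1 between -0.006 and 0.006 m and angle between piston_1's own z axis and vertical below 0.1 rad and linear speed of piston_1 below 0.03 m/s) or (horizontal distance between piston_2 and bay_1 below 0.02 m and z of piston_2 in the frame of bay_1 between -0.006 and 0.006 m and angle between piston_2's own z axis and vertical below 0.1 rad and linear speed of piston_2 below 0.03 m/s) or (horizontal distance between piston_3 and bay_1 below 0.02 m and z of piston_3 in the frame of bay_1 between -0.006 and 0.006 m and angle between piston_3's own z axis and vertical below 0.1 rad and linear speed of piston_3 below 0.03 m/s) or (horizontal distance between piston_4 and bay_1 below 0.02 m and z of piston_4 in the frame of bay_1 between -0.006 and 0.006 m and angle between piston_4's own z axis and vertical below 0.1 rad and linear speed of piston_4 below 0.03 m/s) or (horizontal distance between piston_5 and bay_1 below 0.02 m and z of piston_5 in the frame of bay_1 between -0.006 and 0.006 m and angle between piston_5's own z axis and vertical below 0.1 rad and linear speed of piston_5 below 0.03 m/s) or (horizontal distance between piston_6 and bay_1 below 0.02 m and z of piston_6 in the frame of bay_1 between -0.006 and 0.006 m and angle between piston_6's own z axis and vertical below 0.1 rad and linear speed of piston_6 below 0.03 m/s)) and ((horizontal distance between piston_1 and bay_2 below 0.02 m and z of piston_1 in the frame of bay_2 between -0.006 and 0.006 m and angle between piston_1's own z axis and vertical below 0.1 rad and linear speed of piston_1 below 0.03 m/s) or (horizontal distance between piston_2 and bay_2 below 0.02 m and z of piston_2 in the frame of bay_2 between -0.006 and 0.006 m and angle between piston_2's own z axis and vertical below 0.1 rad and linear speed of piston_2 below 0.03 m/s) or (horizontal distance between piston_3 and bay_2 below 0.02 m and z of piston_3 in the frame of bay_2 between -0.006 and 0.006 m and angle between piston_3's own z axis and vertical below 0.1 rad and linear speed of piston_3 below 0.03 m/s) or (horizontal distance between piston_4 and bay_2 below 0.02 m and z of piston_4 in the frame of bay_2 between -0.006 and 0.006 m and angle between piston_4's own z axis and vertical below 0.1 rad and linear speed of piston_4 below 0.03 m/s) or (horizontal distance between piston_5 and bay_2 below 0.02 m and z of piston_5 in the frame of bay_2 between -0.006 and 0.006 m and angle between piston_5's own z axis and vertical below 0.1 rad and linear speed of piston_5 below 0.03 m/s) or (horizontal distance between piston_6 and bay_2 below 0.02 m and z of piston_6 in the frame of bay_2 between -0.006 and 0.006 m and angle between piston_6's own z axis and vertical below 0.1 rad and linear speed of piston_6 below 0.03 m/s)) and ((horizontal distance between piston_1 and bay_3 below 0.02 m and z of piston_1 in the frame of bay_3 between -0.006 and 0.006 m and angle between piston_1's own z axis and vertical below 0.1 rad and linear speed of piston_1 below 0.03 m/s) or (horizontal distance between piston_2 and bay_3 below 0.02 m and z of piston_2 in the frame of bay_3 between -0.006 and 0.006 m and angle between piston_2's own z axis and vertical below 0.1 rad and linear speed of piston_2 below 0.03 m/s) or (horizontal distance between piston_3 and bay_3 below 0.02 m and z of piston_3 in the frame of bay_3 between -0.006 and 0.006 m and angle between piston_3's own z axis and vertical below 0.1 rad and linear speed of piston_3 below 0.03 m/s) or (horizontal distance between piston_4 and bay_3 below 0.02 m and z of piston_4 in the frame of bay_3 between -0.006 and 0.006 m and angle between piston_4's own z axis and vertical below 0.1 rad and linear speed of piston_4 below 0.03 m/s) or (horizontal distance between piston_5 and bay_3 below 0.02 m and z of piston_5 in the frame of bay_3 between -0.006 and 0.006 m and angle between piston_5's own z axis and vertical below 0.1 rad and linear speed of piston_5 below 0.03 m/s) or (horizontal distance between piston_6 and bay_3 below 0.02 m and z of piston_6 in the frame of bay_3 between -0.006 and 0.006 m and angle between piston_6's own z axis and vertical below 0.1 rad and linear speed of piston_6 below 0.03 m/s))), for 0.2 s.
2. the separator sheet lies flat on the three pistons, centred over the tray and along it (all of step 1 and x of sheet in the frame of tray between -0.018 and 0.018 m and y of sheet in the frame of tray between -0.025 and 0.025 m and z of sheet in the frame of tray between 0.06 and 0.072 m and angle between sheet's own z axis and vertical below 0.05 rad and angle between the y axis of sheet and the y axis of tray, either way round below 0.15 rad and linear speed of sheet below 0.03 m/s), for 0.2 s.
At the end, for the whole second after the job is handed in: At rest: an upright full piston in each bay (20 mm of its centre); sheet flat on them (0.05 rad), within 18 mm across, 25 mm along, 0.15 rad of the tray; all other full pistons upright on it, within 18 mm of its long centre line, 105 mm of its middle; shorts upright on the reject tray floor (all of step 2 and ((horizontal distance between piston_1 and bay_1 below 0.02 m and z of piston_1 in the frame of bay_1 between -0.006 and 0.006 m and angle between piston_1's own z axis and vertical below 0.1 rad and linear speed of piston_1 below 0.03 m/s) or (horizontal distance between piston_1 and bay_2 below 0.02 m and z of piston_1 in the frame of bay_2 between -0.006 and 0.006 m and angle between piston_1's own z axis and vertical below 0.1 rad and linear speed of piston_1 below 0.03 m/s) or (horizontal distance between piston_1 and bay_3 below 0.02 m and z of piston_1 in the frame of bay_3 between -0.006 and 0.006 m and angle between piston_1's own z axis and vertical below 0.1 rad and linear speed of piston_1 below 0.03 m/s) or (x of piston_1 in the frame of sheet between -0.018 and 0.018 m and y of piston_1 in the frame of sheet between -0.105 and 0.105 m and z of piston_1 in the frame of sheet between 0.002 and 0.014 m and angle between piston_1's own z axis and vertical below 0.1 rad and linear speed of piston_1 below 0.03 m/s)) and ((horizontal distance between piston_2 and bay_1 below 0.02 m and z of piston_2 in the frame of bay_1 between -0.006 and 0.006 m and angle between piston_2's own z axis and vertical below 0.1 rad and linear speed of piston_2 below 0.03 m/s) or (horizontal distance between piston_2 and bay_2 below 0.02 m and z of piston_2 in the frame of bay_2 between -0.006 and 0.006 m and angle between piston_2's own z axis and vertical below 0.1 rad and linear speed of piston_2 below 0.03 m/s) or (horizontal distance between piston_2 and bay_3 below 0.02 m and z of piston_2 in the frame of bay_3 between -0.006 and 0.006 m and angle between piston_2's own z axis and vertical below 0.1 rad and linear speed of piston_2 below 0.03 m/s) or (x of piston_2 in the frame of sheet between -0.018 and 0.018 m and y of piston_2 in the frame of sheet between -0.105 and 0.105 m and z of piston_2 in the frame of sheet between 0.002 and 0.014 m and angle between piston_2's own z axis and vertical below 0.1 rad and linear speed of piston_2 below 0.03 m/s)) and ((horizontal distance between piston_3 and bay_1 below 0.02 m and z of piston_3 in the frame of bay_1 between -0.006 and 0.006 m and angle between piston_3's own z axis and vertical below 0.1 rad and linear speed of piston_3 below 0.03 m/s) or (horizontal distance between piston_3 and bay_2 below 0.02 m and z of piston_3 in the frame of bay_2 between -0.006 and 0.006 m and angle between piston_3's own z axis and vertical below 0.1 rad and linear speed of piston_3 below 0.03 m/s) or (horizontal distance between piston_3 and bay_3 below 0.02 m and z of piston_3 in the frame of bay_3 between -0.006 and 0.006 m and angle between piston_3's own z axis and vertical below 0.1 rad and linear speed of piston_3 below 0.03 m/s) or (x of piston_3 in the frame of sheet between -0.018 and 0.018 m and y of piston_3 in the frame of sheet between -0.105 and 0.105 m and z of piston_3 in the frame of sheet between 0.002 and 0.014 m and angle between piston_3's own z axis and vertical below 0.1 rad and linear speed of piston_3 below 0.03 m/s)) and ((horizontal distance between piston_4 and bay_1 below 0.02 m and z of piston_4 in the frame of bay_1 between -0.006 and 0.006 m and angle between piston_4's own z axis and vertical below 0.1 rad and linear speed of piston_4 below 0.03 m/s) or (horizontal distance between piston_4 and bay_2 below 0.02 m and z of piston_4 in the frame of bay_2 between -0.006 and 0.006 m and angle between piston_4's own z axis and vertical below 0.1 rad and linear speed of piston_4 below 0.03 m/s) or (horizontal distance between piston_4 and bay_3 below 0.02 m and z of piston_4 in the frame of bay_3 between -0.006 and 0.006 m and angle between piston_4's own z axis and vertical below 0.1 rad and linear speed of piston_4 below 0.03 m/s) or (x of piston_4 in the frame of sheet between -0.018 and 0.018 m and y of piston_4 in the frame of sheet between -0.105 and 0.105 m and z of piston_4 in the frame of sheet between 0.002 and 0.014 m and angle between piston_4's own z axis and vertical below 0.1 rad and linear speed of piston_4 below 0.03 m/s)) and ((horizontal distance between piston_5 and bay_1 below 0.02 m and z of piston_5 in the frame of bay_1 between -0.006 and 0.006 m and angle between piston_5's own z axis and vertical below 0.1 rad and linear speed of piston_5 below 0.03 m/s) or (horizontal distance between piston_5 and bay_2 below 0.02 m and z of piston_5 in the frame of bay_2 between -0.006 and 0.006 m and angle between piston_5's own z axis and vertical below 0.1 rad and linear speed of piston_5 below 0.03 m/s) or (horizontal distance between piston_5 and bay_3 below 0.02 m and z of piston_5 in the frame of bay_3 between -0.006 and 0.006 m and angle between piston_5's own z axis and vertical below 0.1 rad and linear speed of piston_5 below 0.03 m/s) or (x of piston_5 in the frame of sheet between -0.018 and 0.018 m and y of piston_5 in the frame of sheet between -0.105 and 0.105 m and z of piston_5 in the frame of sheet between 0.002 and 0.014 m and angle between piston_5's own z axis and vertical below 0.1 rad and linear speed of piston_5 below 0.03 m/s)) and ((horizontal distance between piston_6 and bay_1 below 0.02 m and z of piston_6 in the frame of bay_1 between -0.006 and 0.006 m and angle between piston_6's own z axis and vertical below 0.1 rad and linear speed of piston_6 below 0.03 m/s) or (horizontal distance between piston_6 and bay_2 below 0.02 m and z of piston_6 in the frame of bay_2 between -0.006 and 0.006 m and angle between piston_6's own z axis and vertical below 0.1 rad and linear speed of piston_6 below 0.03 m/s) or (horizontal distance between piston_6 and bay_3 below 0.02 m and z of piston_6 in the frame of bay_3 between -0.006 and 0.006 m and angle between piston_6's own z axis and vertical below 0.1 rad and linear speed of piston_6 below 0.03 m/s) or (x of piston_6 in the frame of sheet between -0.018 and 0.018 m and y of piston_6 in the frame of sheet between -0.105 and 0.105 m and z of piston_6 in the frame of sheet between 0.002 and 0.014 m and angle between piston_6's own z axis and vertical below 0.1 rad and linear speed of piston_6 below 0.03 m/s)) and x of short_1 in the frame of reject_tray between -0.085 and 0.085 m and y of short_1 in the frame of reject_tray between -0.045 and 0.045 m and z of short_1 in the frame of reject_tray between -0.002 and 0.012 m and angle between each of short_1, short_2's own z axis and vertical below 0.1 rad and linear speed of each of short_1, short_2 below 0.03 m/s and x of short_2 in the frame of reject_tray between -0.085 and 0.085 m and y of short_2 in the frame of reject_tray between -0.045 and 0.045 m and z of short_2 in the frame of reject_tray between -0.002 and 0.012 m); the robot touches nothing.
It fails at once if the gauge block case is knocked out of its place (moved more than 20 mm) (distance of gauge_case from where it was at the start of the episode above 0.02 m).
It fails at once if the micrometer is knocked out of its place (moved more than 20 mm) (distance of micrometer from where it was at the start of the episode above 0.02 m).
It fails at once if the mug is knocked out of its place (moved more than 20 mm) (distance of mug from where it was at the start of the episode above 0.02 m).
Of piston_1, piston_2, piston_3, piston_4, piston_5, piston_6 only 4 to 6 are there at a start; the rules pass over those that are not, and their reading is None.
Of short_1, short_2 only 1 to 2 are there at a start; the rules pass over those that are not, and their reading is None.
At some moment in a run one of short_1, short_2 may be knocked a few centimetres aside while the robot is not near it.
It also fails if it takes over 210 s, if anything falls off the work surface, if the arm or the gripper's body presses on something with over 40 N, if the wrist force passes 120 N, or if a joint passes its speed limit or range.

## Working session

There is one attempt and no reset: what is moved stays moved. The work goes in short steps, Python scripts to look and compute and a tool call to move; the robot and the scene stay as the last step left them, time stands still between calls to the robot, and variables do not carry over. Pictures are saved under pics/ and viewed, and the job is handed in when it is done.

Besides the shell and the picture viewer there is one more tool, called as name(argument=value, ...), one argument or row to a line, values as JSON. play_rows: Moves the arm, as the interface text tells. Its arguments: {"type":"object","properties":{"commands":{"type":"array"},"squeeze":{"type":"number"}},"required":["commands"]}

```bash
ls; mkdir -p pics; cat > h.py <<'E'
import numpy as np, cv2
from rig import env, optics, order, finder
def K(im):
    f=200/np.tan(np.radians(im["fov_y"])/2)
    return np.array([[f,0,im["cx"]],[0,f,im["cy"]],[0,0,1.]])
def cloud(im):
    h,w=im["range_z"].shape
    v,u=np.mgrid[0:h,0:w]
    p=cv2.undistortPoints(np.stack([u,v],-1).reshape(-1,1,2).astype(np.float64),K(im),np.array(im["dist_coeffs"],float)).reshape(h,w,2)
    z=im["range_z"].astype(float)
    P=np.stack([p[...,0]*z,p[...,1]*z,z],-1)
    T=np.array(im["cam_to_world"])
    P=P@T[:3,:3].T+T[:3,3]
    P[z==0]=np.nan
    return P
E
python3 - <<'E'
from h import *
s=env.observe(); print(s)
for n in ["top","side","wrist"]:
    im=optics.get_image(n); cv2.imwrite(f"pics/{n}0.png",im["color"]); print(n,np.round(im["cam_to_world"],3).tolist())
    for t in ["piston_1","short_1","tray","sheet","stand","reject_tray","gauge_case","micrometer","mug"]:
        print(t,[(np.round(d["point"],3).tolist(),round(d["conf"],2)) for d in finder.boxes_of(n,t)])
E
```

```text
pics
{'time_s': 0.0, 'q': array([-8.60760286e+01,  2.18408347e+01,  7.43847550e+01, -6.06644243e-04,
        8.38618067e+01, -1.23374183e+01]), 'qvel': array([-0.00908299,  0.0653226 ,  0.014376  ,  0.07510851, -0.01816427,
       -0.07213726]), 'joint_efforts': array([-2.01881194e-03, -4.48461699e+01, -2.31280822e+01, -3.02272438e-04,
        4.76748421e-03,  1.87606662e-05]), 'position': array([ 0.15397084, -0.52770759,  0.24471324]), 'tool_rot': array([[ 9.59993908e-01,  2.80020863e-01, -1.14886749e-04],
       [ 2.80020709e-01, -9.59992755e-01,  1.52105928e-03],
       [ 3.15637887e-04, -1.49237831e-03, -9.99998837e-01]]), 'ft_force': array([-0.55247634, -0.85130255,  0.28386078]), 'wrist_torque': array([-0.00275201,  0.02314228,  0.02324465]), 'grip_width': 0.08517978245360217}
top [[0.045, -0.977, 0.21, 0.338], [-0.999, -0.043, 0.013, -0.093], [-0.004, -0.21, -0.978, 1.229], [0.0, 0.0, 0.0, 1.0]]
piston_1 [([0.688, -0.256, 0.061], 0.88), ([0.64, -0.173, 0.059], 0.81), ([0.542, -0.396, 0.059], 0.79), ([0.742, -0.16, 0.058], 0.77), ([0.596, -0.062, 0.059], 0.71), ([0.446, -0.071,
[... 721 characters left out ...]
), ([0.684, -0.247, 0.055], 0.71), ([0.738, -0.146, 0.045], 0.7), ([0.59, -0.051, 0.045], 0.69), ([0.533, -0.376, 0.041], 0.58), ([0.595, 0.158, 0.035], 0.58)]
short_1 [([0.435, -0.181, 0.033], 0.57)]
tray [([0.432, 0.178, 0.01], 0.63)]
sheet [([0.597, 0.153, 0.035], 0.62), ([0.437, 0.18, 0.011], 0.23)]
stand [([0.546, -0.172, 0.041], 0.56)]
reject_tray [([0.49, 0.41, 0.008], 0.55)]
gauge_case [([0.77, 0.047, 0.026], 0.94)]
micrometer [([0.432, 0.174, 0.009], 0.47)]
mug []
wrist [[0.28, -0.918, -0.281, 0.225], [-0.96, -0.267, -0.082, -0.508], [0.001, 0.293, -0.956, 0.374], [0.0, 0.0, 0.0, 1.0]]
piston_1 []
short_1 []
tray []
sheet []
stand []
reject_tray []
gauge_case []
micrometer []
mug []
```

View pics/top0.png

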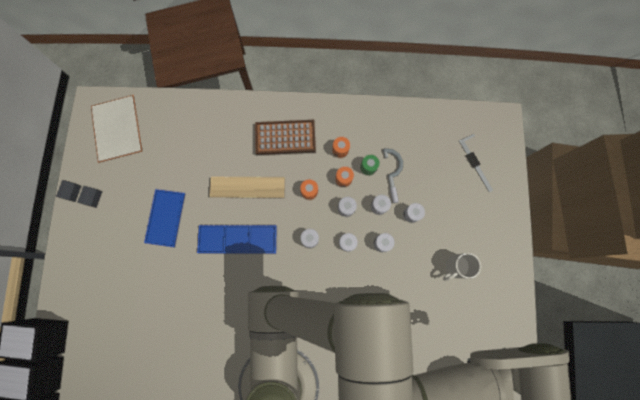

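View pics/side0.png

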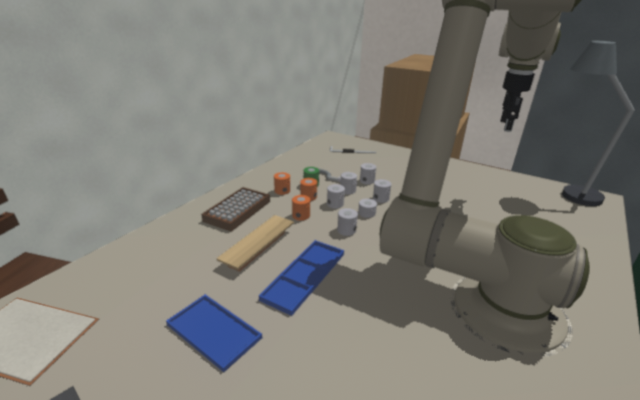

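```bash
cat > meas.py <<'E'
from h import *
def blobs(P,lo,hi,minn=15):
    m=((P[...,2]>lo)&(P[...,2]<hi)&(P[...,0]>0.25)&(P[...,0]<0.9)&(abs(P[...,1])<0.6)).astype(np.uint8)
    n,l,st,c=cv2.connectedComponentsWithStats(m,connectivity=4)
    return [(i,P[l==i],c[i]) for i in range(1,n) if st[i,4]>=minn]
if __name__=="__main__":
    im=optics.get_image("top"); P=cloud(im)
    for lo,hi in ((0.054,0.068),(0.031,0.044)):
        print(lo)
        for i,p,c in blobs(P,lo,hi):
            (cx,cy),r=cv2.minEnclosingCircle(p[:,:2].astype(np.float32))
            rr=cv2.minAreaRect(p[:,:2].astype(np.float32))
            print(len(p),np.round(c),'mean',np.round(np.median(p,0),3),'circ',round(cx,3),round(cy,3),round(r,3),'rect',np.round(rr[0],3),np.round(rr[1],3),round(rr[2],1))
    hsv=cv2.cvtColor(im["color"],cv2.COLOR_BGR2HSV)
    m=cv2.inRange(hsv,(105,120,60),(130,255,255))
    n,l,st,c=cv2.connectedComponentsWithStats(m)
    for i in range(1,n):
        if st[i,4]>200:
            p=P[l==i];p=p[~np.isnan(p[:,0])]
            rr=cv2.minAreaRect(p[:,:2].astype(np.float32)); print('blue',len(p),np.round(rr[0],3),np.round(rr[1],3),round(rr[2],1),np.round(p.mean(0),3),np.round(np.percentile(p[:,2],[2,50,98]),3))
E
python3 meas.py
```

```text
0.054
232 [341. 145.] mean [ 0.747 -0.164  0.061] circ 0.748 -0.164 0.028 rect [ 0.748 -0.164] [0.054 0.052] 1.5
238 [370. 163.] mean [ 0.691 -0.258  0.06 ] circ 0.692 -0.258 0.029 rect [ 0.692 -0.26 ] [0.054 0.055] 4.1
239 [344. 175.] mean [ 0.648 -0.177  0.061] circ 0.648 -0.178 0.028 rect [ 0.648 -0.178] [0.052 0.054] 49.6
239 [309. 188.] mean [ 0.601 -0.066  0.06 ] circ 0.601 -0.067 0.028 rect [ 0.601 -0.067] [0.053 0.052] 49.0
236 [381. 203.] mean [ 0.563 -0.294  0.06 ] circ 0.562 -0.295 0.028 rect [ 0.563 -0.295] [0.05  0.054] 46.5
249 [347. 206.] mean [ 0.55  -0.188  0.061] circ 0.551 -0.188 0.028 rect [ 0.551 -0.187] [0.054 0.053] 2.1
256 [416. 211.] mean [ 0.543 -0.403  0.061] circ 0.543 -0.402 0.029 rect [ 0.542 -0.402] [0.053 0.055] 3.5
241 [309. 238.] mean [ 0.446 -0.075  0.061] circ 0.448 -0.075 0.028 rect [ 0.446 -0.075] [0.05  0.052] 47.0
267 [385. 242.] mean [ 0.444 -0.307  0.061] circ 0.444 -0.307 0.029 rect [ 0.445 -0.308] [0.052 0.056] 2.3
43 [473. 265.] mean [ 0.384 -0.58   0.062] circ 0.382 -0.566 0.029 rect [ 0.383 -0.576] [0.057 0.02 ] 2.7
23 [453. 263.] mean [ 0.388 -0.515  0.061] circ 0.389 -0.518 0.018 rect [ 0.39  -0.516] [0.006 0.035] 75.2
0.031
1271 [247. 187.] mean [0.601 0.132 0.034] circ 0.6 0.131 0.122 rect [0.602 0.132] [0.068 0.238] 2.3
245 [348. 241.] mean [ 0.442 -0.196  0.039] circ 0.443 -0.196 0.028 rect [ 0.442 -0.195] [0.053 0.053] 2.3
38 [470. 265.] mean [ 0.384 -0.58   0.039] circ 0.384 -0.567 0.028 rect [ 0.386 -0.575] [0.056 0.018] 10.4
22 [450. 265.] mean [ 0.384 -0.516  0.037] circ 0.382 -0.52 0.022 rect [ 0.383 -0.516] [0.008 0.043] 87.5
blue 1587 [0.494 0.397] [0.102 0.175] 85.3 [0.494 0.4   0.007] [0.001 0.006 0.015]
blue 2081 [0.436 0.156] [0.084 0.249] 2.8 [0.436 0.157 0.008] [0.002 0.007 0.019]
```

play_rows(
  commands=[
    {"rz": -0.1665},
    {"rz": -0.1665},
    {"rz": -0.1665},
    {"rz": -0.1665},
    {"rz": -0.1665},
    {"rz": -0.1665},
    {"rz": -0.1665},
    {"rz": -0.1665},
    {"grip": -1},
    {"grip": -1},
  ],
  squeeze=40,
)

```text
invalid input at $.commands[0]: expected keys grip, x, y, z, rx, ry, rz
```

```bash
cat > go.py <<'E'
import sys
from h import *
# go.py x y z : total shift in tool axes
s=env.observe(); R=np.array(s["tool_rot"]); p=np.array(s["position"])
t=np.array([float(a) for a in sys.argv[1:4]])
print("t",round(s["time_s"],2),"pos",np.round(p,4),"w",round(float(s["grip_width"]),4),"yaw",round(np.degrees(np.arctan2(R[1,0],R[0,0])),2),"tilt",np.round(R[2],4),"F",np.round(s["ft_force"],1))
d=R.T@(t-p); n=int(np.ceil(max(abs(d))/0.06)); print("tool shift",np.round(d,4),"rows",n,np.round(d/n,4))
E
python3 go.py 0.443 -0.196 0.2
```

```text
t 1.55 pos [ 0.154  -0.528   0.2453] w 0.0856 yaw 16.26 tilt [ 1.e-04 -0.e+00 -1.e+00] F [ 0.3 -0.1 -0.5]
tool shift [ 0.3704 -0.2378  0.0453] rows 7 [ 0.0529 -0.034   0.0065]
```

play_rows(
  commands=[
    {"grip": -1, "x": 0, "y": 0, "z": 0, "rx": 0, "ry": 0, "rz": -0.1665},
    {"grip": -1, "x": 0, "y": 0, "z": 0, "rx": 0, "ry": 0, "rz": -0.1665},
    {"grip": -1, "x": 0, "y": 0, "z": 0, "rx": 0, "ry": 0, "rz": -0.1665},
    {"grip": -1, "x": 0, "y": 0, "z": 0, "rx": 0, "ry": 0, "rz": -0.1665},
    {"grip": -1, "x": 0, "y": 0, "z": 0, "rx": 0, "ry": 0, "rz": -0.1665},
    {"grip": -1, "x": 0, "y": 0, "z": 0, "rx": 0, "ry": 0, "rz": -0.1665},
    {"grip": -1, "x": 0, "y": 0, "z": 0, "rx": 0, "ry": 0, "rz": -0.1665},
    {"grip": -1, "x": 0, "y": 0, "z": 0, "rx": 0, "ry": 0, "rz": -0.1665},
    {"grip": -1, "x": 0, "y": 0, "z": 0, "rx": 0, "ry": 0, "rz": 0},
  ],
  squeeze=40,
)

```text
time_s: 2.68
position: [0.154, -0.528, 0.2453]
tool_rot: [[-0.044, 0.999, -0.0], [0.999, 0.044, 0.0], [0.0, -0.0, -1.0]]
ft_force: [0.4, -0.1, 0.0]
grip_width: 0.0852
```

```bash
python3 go.py 0.443 -0.196 0.16
```

```text
t 2.67 pos [ 0.154  -0.528   0.2453] w 0.0852 yaw 92.49 tilt [ 0. -0. -1.] F [ 0.4 -0.1  0. ]
tool shift [0.3191 0.3032 0.0853] rows 6 [0.0532 0.0505 0.0142]
```

play_rows(
  commands=[
    {"grip": -1, "x": 0.04, "y": 0.038, "z": 0.01, "rx": 0, "ry": 0, "rz": 0},
    {"grip": -1, "x": 0.04, "y": 0.038, "z": 0.01, "rx": 0, "ry": 0, "rz": 0},
    {"grip": -1, "x": 0.04, "y": 0.038, "z": 0.01, "rx": 0, "ry": 0, "rz": 0},
    {"grip": -1, "x": 0.04, "y": 0.038, "z": 0.01, "rx": 0, "ry": 0, "rz": 0},
    {"grip": -1, "x": 0.04, "y": 0.038, "z": 0.01, "rx": 0, "ry": 0, "rz": 0},
    {"grip": -1, "x": 0.04, "y": 0.038, "z": 0.01, "rx": 0, "ry": 0, "rz": 0},
    {"grip": -1, "x": 0.04, "y": 0.038, "z": 0.01, "rx": 0, "ry": 0, "rz": 0},
    {"grip": -1, "x": 0.04, "y": 0.038, "z": 0.015, "rx": 0, "ry": 0, "rz": 0},
    {"grip": -1, "x": 0, "y": 0, "z": 0, "rx": 0, "ry": 0, "rz": 0},
  ],
)

```text
time_s: 3.8
position: [0.4445, -0.1918, 0.1594]
tool_rot: [[-0.046, 0.999, -0.001], [0.999, 0.046, 0.001], [0.002, -0.001, -1.0]]
ft_force: [-0.5, -0.4, 0.1]
grip_width: 0.0854
```

```bash
sed -i 's|n=int.*; print|n=int(np.ceil(np.linalg.norm(d)/0.058)); print|' go.py; python3 go.py 0.443 -0.196 0.022
python3 - <<'E'
from h import *
im=optics.get_image("wrist"); cv2.imwrite("pics/w1.png",im["color"]); P=cloud(im)
m=(P[...,2]>0.033)&(P[...,2]<0.044)&(np.hypot(P[...,0]-.443,P[...,1]+.196)<.04)
q=P[m]; print(len(q), cv2.minEnclosingCircle(q[:,:2].astype(np.float32)),np.median(q,0))
m=(P[...,2]>0.054)&(P[...,2]<0.068); n,l,st,c=cv2.connectedComponentsWithStats(m.astype(np.uint8))
for i in range(1,n):
  if st[i,4]>100: q=P[l==i]; print(st[i,4],np.round(c[i]),cv2.minEnclosingCircle(q[:,:2].astype(np.float32)))
E
```

```text
t 3.8 pos [ 0.4445 -0.1918  0.1594] w 0.0854 yaw 92.65 tilt [ 0.0015 -0.0011 -1.    ] F [-0.5 -0.4  0.1]
tool shift [-0.0044 -0.0015  0.1374] rows 3 [-0.0015 -0.0005  0.0458]
3835 ((0.4406872093677521, -0.19526301324367523), 0.028234466910362244) [ 0.44090044 -0.19401438  0.03803676]
5534 [336.  32.] ((0.4465905427932739, -0.07446373999118805), 0.027864372357726097)
5728 [588.  31.] ((0.6018190383911133, -0.06646426022052765), 0.028376679867506027)
4434 [608. 198.] ((0.6491448283195496, -0.17664030194282532), 0.02890094928443432)
4681 [474. 206.] ((0.5519543886184692, -0.18762893974781036), 0.028271563351154327)
2114 [622. 300.] ((0.6906769871711731, -0.2576623857021332), 0.027999740093946457)
3258 [316. 337.] ((0.4432517886161804, -0.30513694882392883), 0.028124939650297165)
136 [433. 339.] ((0.5390112996101379, -0.3002912700176239), 0.011148369871079922)
```

```bash
echo
```

```text
(no output)
```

View pics/w1.png

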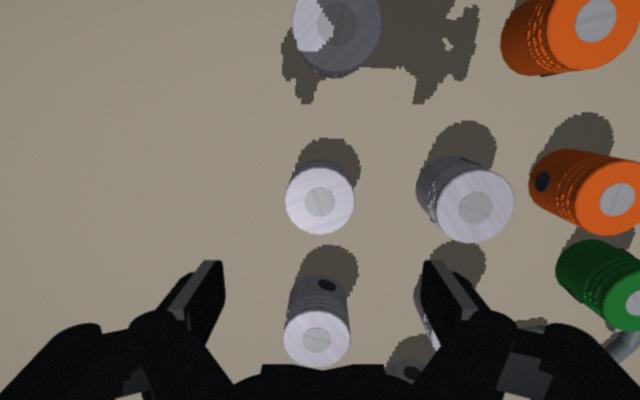

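play_rows(
  commands=[
    {"grip": -1, "x": -0.0032, "y": -0.0025, "z": 0.04, "rx": 0, "ry": 0, "rz": 0},
    {"grip": -1, "x": 0, "y": 0, "z": 0.04, "rx": 0, "ry": 0, "rz": 0},
    {"grip": -1, "x": 0, "y": 0, "z": 0.035, "rx": 0, "ry": 0, "rz": 0},
    {"grip": -1, "x": 0, "y": 0, "z": 0.022, "rx": 0, "ry": 0, "rz": 0},
    {"grip": 1, "x": 0, "y": 0, "z": 0, "rx": 0, "ry": 0, "rz": 0},
    {"grip": 1, "x": 0, "y": 0, "z": 0, "rx": 0, "ry": 0, "rz": 0},
    {"grip": 1, "x": 0, "y": 0, "z": 0, "rx": 0, "ry": 0, "rz": 0},
    {"grip": 1, "x": 0, "y": 0, "z": 0, "rx": 0, "ry": 0, "rz": 0},
    {"grip": 1, "x": 0, "y": 0, "z": 0, "rx": 0, "ry": 0, "rz": 0},
    {"grip": 1, "x": 0, "y": 0, "z": 0, "rx": 0, "ry": 0, "rz": 0},
  ],
  squeeze=40,
)

```text
time_s: 5.1
position: [0.4413, -0.1987, 0.0245]
tool_rot: [[-0.045, 0.999, 0.002], [0.999, 0.045, -0.002], [-0.002, 0.002, -1.0]]
ft_force: [-1.6, -1.9, 7.2]
grip_width: 0.0547
```

```bash
python3 go.py 0.494 0.398 0.16
```

```text
t 5.1 pos [ 0.4413 -0.1987  0.0245] w 0.0547 yaw 92.58 tilt [-0.002   0.0015 -1.    ] F [-1.6 -1.9  7.2]
tool shift [ 0.5934  0.0796 -0.1366] rows 11 [ 0.0539  0.0072 -0.0124]
```

play_rows(
  commands=[
    {"grip": 1, "x": 0, "y": 0, "z": -0.03, "rx": 0, "ry": 0, "rz": 0},
    {"grip": 1, "x": 0, "y": 0, "z": -0.05, "rx": 0, "ry": 0, "rz": 0},
    {"grip": 1, "x": 0, "y": 0, "z": -0.055, "rx": 0, "ry": 0, "rz": 0},
    {"grip": 1, "x": 0.056, "y": 0.008, "z": 0, "rx": 0, "ry": 0, "rz": 0},
    {"grip": 1, "x": 0.056, "y": 0.008, "z": 0, "rx": 0, "ry": 0, "rz": 0},
    {"grip": 1, "x": 0.056, "y": 0.008, "z": 0, "rx": 0, "ry": 0, "rz": 0},
    {"grip": 1, "x": 0.056, "y": 0.008, "z": 0, "rx": 0, "ry": 0, "rz": 0},
    {"grip": 1, "x": 0.056, "y": 0.008, "z": 0, "rx": 0, "ry": 0, "rz": 0},
    {"grip": 1, "x": 0.056, "y": 0.008, "z": 0, "rx": 0, "ry": 0, "rz": 0},
    {"grip": 1, "x": 0.056, "y": 0.008, "z": 0, "rx": 0, "ry": 0, "rz": 0},
    {"grip": 1, "x": 0.056, "y": 0.008, "z": 0, "rx": 0, "ry": 0, "rz": 0},
    {"grip": 1, "x": 0.056, "y": 0.008, "z": 0, "rx": 0, "ry": 0, "rz": 0},
  ],
)

```text
time_s: 6.6
position: [0.4899, 0.3107, 0.1587]
tool_rot: [[-0.045, 0.999, 0.0], [0.999, 0.045, 0.0], [0.0, 0.0, -1.0]]
ft_force: [0.5, -0.6, -1.0]
grip_width: 0.0549
```

```bash
python3 go.py 0.494 0.398 0.11
python3 - <<'E'
from h import *
im=optics.get_image("wrist"); cv2.imwrite("pics/w2.png",im["color"]); P=cloud(im)
hsv=cv2.cvtColor(im["color"],cv2.COLOR_BGR2HSV)
m=cv2.inRange(hsv,(105,120,40),(130,255,255))
n,l,st,c=cv2.connectedComponentsWithStats(m)
for i in range(1,n):
    if st[i,4]>2000:
        p=P[l==i];p=p[~np.isnan(p[:,0])]
        rr=cv2.minAreaRect(p[:,:2].astype(np.float32)); print('blue',st[i],np.round(rr[0],3),np.round(rr[1],3),round(rr[2],1))
E
```

```text
t 6.6 pos [0.4899 0.3107 0.1587] w 0.0549 yaw 92.57 tilt [ 1.e-04  3.e-04 -1.e+00] F [ 0.5 -0.6 -1. ]
tool shift [0.087  0.008  0.0487] rows 2 [0.0435 0.004  0.0243]
blue [  215     0   249   155 31765] [0.493 0.401] [0.1  0.18] 85.2
blue [ 201  215   75   80 3166] [0.42  0.274] [0.135 0.055] 43.0
blue [ 247  309   61   66 2099] [0.453 0.222] [0.21 0.06] 89.2
```

View pics/w2.png

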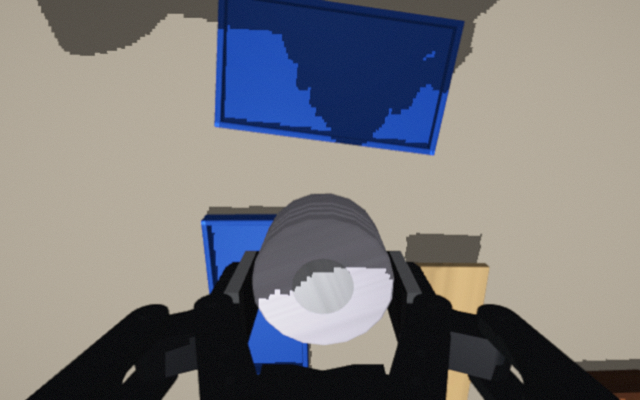

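play_rows(
  commands=[
    {"grip": 1, "x": 0.044, "y": 0.004, "z": 0, "rx": 0, "ry": 0, "rz": 0},
    {"grip": 1, "x": 0.043, "y": 0.003, "z": 0.03, "rx": 0, "ry": 0, "rz": 0},
    {"grip": 1, "x": 0, "y": 0, "z": 0.045, "rx": 0, "ry": 0, "rz": 0},
    {"grip": 1, "x": 0, "y": 0, "z": 0.04, "rx": 0, "ry": 0, "rz": 0},
    {"grip": 1, "x": 0, "y": 0, "z": 0, "rx": 0, "ry": 0, "rz": 0},
    {"grip": 1, "x": 0, "y": 0, "z": 0, "rx": 0, "ry": 0, "rz": 0},
  ],
)

```text
time_s: 7.4
position: [0.4941, 0.3963, 0.0452]
tool_rot: [[-0.045, 0.999, 0.002], [0.999, 0.045, 0.001], [0.001, 0.002, -1.0]]
ft_force: [0.3, -0.1, -0.9]
grip_width: 0.0552
```

```bash
python3 go.py 0.494 0.398 0.03
```

```text
t 7.4 pos [0.4941 0.3963 0.0452] w 0.0552 yaw 92.56 tilt [ 0.0012  0.0023 -1.    ] F [ 0.3 -0.1 -0.9]
tool shift [ 0.0016 -0.      0.0152] rows 1 [ 0.0016 -0.      0.0152]
```

play_rows(
  commands=[
    {"grip": 1, "x": 0.001, "y": 0, "z": 0.008, "rx": 0, "ry": 0, "rz": 0},
    {"grip": 1, "x": 0, "y": 0, "z": 0.004, "rx": 0, "ry": 0, "rz": 0},
    {"grip": 1, "x": 0, "y": 0, "z": 0.003, "rx": 0, "ry": 0, "rz": 0},
    {"grip": 1, "x": 0, "y": 0, "z": 0, "rx": 0, "ry": 0, "rz": 0},
  ],
)

```text
time_s: 7.9
position: [0.4933, 0.3971, 0.0295]
tool_rot: [[-0.045, 0.999, 0.001], [0.999, 0.045, 0.0], [0.0, 0.001, -1.0]]
ft_force: [-3.1, -1.6, 6.9]
grip_width: 0.0546
```

```bash
python3 go.py 0.447 -0.075 0.15
```

```text
t 7.9 pos [0.4933 0.3971 0.0295] w 0.0546 yaw 92.58 tilt [ 3.e-04  8.e-04 -1.e+00] F [-3.1 -1.6  6.9]
tool shift [-0.4695 -0.0674 -0.1207] rows 9 [-0.0522 -0.0075 -0.0134]
```

play_rows(
  commands=[
    {"grip": -1, "x": 0, "y": 0, "z": 0, "rx": 0, "ry": 0, "rz": 0},
    {"grip": -1, "x": 0, "y": 0, "z": 0, "rx": 0, "ry": 0, "rz": 0},
    {"grip": -1, "x": 0, "y": 0, "z": 0, "rx": 0, "ry": 0, "rz": 0},
    {"grip": -1, "x": 0, "y": 0, "z": -0.02, "rx": 0, "ry": 0, "rz": 0},
    {"grip": -1, "x": 0, "y": 0, "z": -0.05, "rx": 0, "ry": 0, "rz": 0},
    {"grip": -1, "x": 0, "y": 0, "z": -0.05, "rx": 0, "ry": 0, "rz": 0},
    {"grip": -1, "x": -0.0522, "y": -0.0075, "z": 0, "rx": 0, "ry": 0, "rz": 0},
    {"grip": -1, "x": -0.0522, "y": -0.0075, "z": 0, "rx": 0, "ry": 0, "rz": 0},
    {"grip": -1, "x": -0.0522, "y": -0.0075, "z": 0, "rx": 0, "ry": 0, "rz": 0},
    {"grip": -1, "x": -0.0522, "y": -0.0075, "z": 0, "rx": 0, "ry": 0, "rz": 0},
  ],
)

```text
time_s: 9.15
position: [0.4723, 0.1855, 0.1484]
tool_rot: [[-0.045, 0.999, 0.0], [0.999, 0.045, -0.0], [-0.0, 0.0, -1.0]]
ft_force: [0.7, -0.2, 0.4]
grip_width: 0.0854
```

```bash
python3 go.py 0.447 -0.075 0.15
cat > wb.py <<'E'
from h import *
import sys
im=optics.get_image("wrist"); cv2.imwrite("pics/%s.png"%sys.argv[1],im["color"]); P=cloud(im)
hsv=cv2.cvtColor(im["color"],cv2.COLOR_BGR2HSV)
m=cv2.inRange(hsv,(105,120,40),(130,255,255))
n,l,st,c=cv2.connectedComponentsWithStats(m)
for i in range(1,n):
    if st[i,4]>2000:
        p=P[l==i];p=p[~np.isnan(p[:,0])]
        rr=cv2.minAreaRect(p[:,:2].astype(np.float32)); print('blue',st[i],np.round(rr[0],3),np.round(rr[1],3),round(rr[2],1))
for lo,hi in ((.031,.048),(.054,.068),(.066,.081),(.126,.142)):
    m=(P[...,2]>lo)&(P[...,2]<hi); n,l,st,c=cv2.connectedComponentsWithStats(m.astype(np.uint8))
    for i in range(1,n):
        if st[i,4]>400:
            q=P[l==i]; a,r=cv2.minEnclosingCircle(q[:,:2].astype(np.float32)); rr=cv2.minAreaRect(q[:,:2].astype(np.float32))
            print(lo,st[i,4],np.round(c[i]),"circ",np.round(a,4),round(r,4),"z",round(float(np.median(q[:,2])),4),"rect",np.round(rr[0],3),np.round(rr[1],3),round(rr[2],1))
E
python3 wb.py w3
```

```text
t 9.15 pos [0.4723 0.1855 0.1484] w 0.0854 yaw 92.59 tilt [-0.e+00  4.e-04 -1.e+00] F [ 0.7 -0.2  0.4]
tool shift [-0.2591 -0.0371 -0.0016] rows 5 [-0.0518 -0.0074 -0.0003]
blue [  210    63   124   286 31252] [0.436 0.157] [0.09 0.25] 2.7
0.031 16119 [494. 202.] circ [0.6009 0.1702] 0.0904 z 0.0331 rect [0.601 0.17 ] [0.069 0.168] 2.2
```

View pics/w3.png

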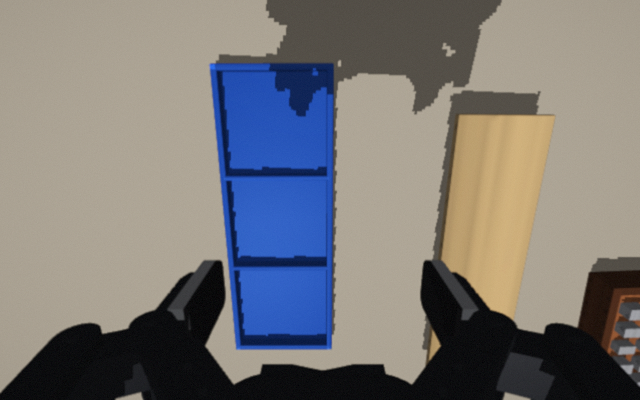

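play_rows(
  commands=[
    {"grip": -1, "x": -0.0518, "y": -0.0074, "z": 0, "rx": 0, "ry": 0, "rz": 0},
    {"grip": -1, "x": -0.0518, "y": -0.0074, "z": 0, "rx": 0, "ry": 0, "rz": 0},
    {"grip": -1, "x": -0.0518, "y": -0.0074, "z": 0, "rx": 0, "ry": 0, "rz": 0},
    {"grip": -1, "x": -0.0518, "y": -0.0074, "z": 0, "rx": 0, "ry": 0, "rz": 0},
    {"grip": -1, "x": -0.0518, "y": -0.0074, "z": 0, "rx": 0, "ry": 0, "rz": 0},
    {"grip": -1, "x": 0, "y": 0, "z": 0.01, "rx": 0, "ry": 0, "rz": 0},
    {"grip": -1, "x": 0, "y": 0, "z": 0, "rx": 0, "ry": 0, "rz": 0},
  ],
)

```text
time_s: 10.07
position: [0.4469, -0.0728, 0.1377]
tool_rot: [[-0.045, 0.999, -0.002], [0.999, 0.045, 0.001], [0.001, -0.002, -1.0]]
ft_force: [-0.8, 1.0, 0.3]
grip_width: 0.0851
```

```bash
python3 go.py 0.447 -0.075 0.036
```

```text
t 10.07 pos [ 0.4469 -0.0728  0.1377] w 0.0851 yaw 92.56 tilt [ 0.0011 -0.0016 -1.    ] F [-0.8  1.   0.3]
tool shift [-2.300e-03  1.000e-04  1.017e-01] rows 2 [-0.0012  0.0001  0.0508]
```

Descend, grasp, lift, and carry to bay 3.

play_rows(
  commands=[
    {"grip": -1, "x": -0.0015, "y": 0, "z": 0.04, "rx": 0, "ry": 0, "rz": 0},
    {"grip": -1, "x": 0, "y": 0, "z": 0.04, "rx": 0, "ry": 0, "rz": 0},
    {"grip": -1, "x": 0, "y": 0, "z": 0.022, "rx": 0, "ry": 0, "rz": 0},
    {"grip": 1, "x": 0, "y": 0, "z": 0, "rx": 0, "ry": 0, "rz": 0},
    {"grip": 1, "x": 0, "y": 0, "z": 0, "rx": 0, "ry": 0, "rz": 0},
    {"grip": 1, "x": 0, "y": 0, "z": 0, "rx": 0, "ry": 0, "rz": 0},
    {"grip": 1, "x": 0, "y": 0, "z": 0, "rx": 0, "ry": 0, "rz": 0},
    {"grip": 1, "x": 0, "y": 0, "z": 0, "rx": 0, "ry": 0, "rz": 0},
  ],
  squeeze=50,
)

```text
time_s: 11.08
position: [0.4479, -0.0746, 0.0373]
tool_rot: [[-0.045, 0.999, 0.002], [0.999, 0.045, -0.0], [-0.0, 0.002, -1.0]]
ft_force: [0.1, 3.5, 7.9]
grip_width: 0.0547
```

```bash
python3 go.py 0.4322 0.237 0.13
```

```text
t 11.07 pos [ 0.4479 -0.0746  0.0373] w 0.0547 yaw 92.57 tilt [-3.0e-04  1.9e-03 -1.0e+00] F [0.1 3.5 7.9]
tool shift [ 0.312  -0.0015 -0.0928] rows 6 [ 0.052  -0.0003 -0.0155]
```

play_rows(
  commands=[
    {"grip": 1, "x": 0, "y": 0, "z": -0.04, "rx": 0, "ry": 0, "rz": 0},
    {"grip": 1, "x": 0, "y": 0, "z": -0.055, "rx": 0, "ry": 0, "rz": 0},
    {"grip": 1, "x": 0.052, "y": 0, "z": 0, "rx": 0, "ry": 0, "rz": 0},
    {"grip": 1, "x": 0.052, "y": 0, "z": 0, "rx": 0, "ry": 0, "rz": 0},
    {"grip": 1, "x": 0.052, "y": 0, "z": 0, "rx": 0, "ry": 0, "rz": 0},
    {"grip": 1, "x": 0.052, "y": 0, "z": 0, "rx": 0, "ry": 0, "rz": 0},
    {"grip": 1, "x": 0.052, "y": 0, "z": 0, "rx": 0, "ry": 0, "rz": 0},
    {"grip": 1, "x": 0.052, "y": -0.001, "z": 0, "rx": 0, "ry": 0, "rz": 0},
    {"grip": 1, "x": 0, "y": 0, "z": 0.03, "rx": 0, "ry": 0, "rz": 0},
    {"grip": 1, "x": 0, "y": 0, "z": 0.04, "rx": 0, "ry": 0, "rz": 0},
    {"grip": 1, "x": 0, "y": 0, "z": 0, "rx": 0, "ry": 0, "rz": 0},
    {"grip": 1, "x": 0, "y": 0, "z": 0, "rx": 0, "ry": 0, "rz": 0},
  ],
)

```text
time_s: 12.58
position: [0.433, 0.2369, 0.0626]
tool_rot: [[-0.045, 0.999, 0.002], [0.999, 0.045, 0.0], [0.0, 0.002, -1.0]]
ft_force: [0.7, 0.1, -2.2]
grip_width: 0.0547
```

```bash
python3 go.py 0.4322 0.237 0.0433
```

```text
t 12.57 pos [0.433  0.2369 0.0626] w 0.0547 yaw 92.56 tilt [ 3.0e-04  1.5e-03 -1.0e+00] F [ 0.7  0.1 -2.2]
tool shift [ 0.0002 -0.0008  0.0193] rows 1 [ 0.0002 -0.0008  0.0193]
```

play_rows(
  commands=[
    {"grip": 1, "x": 0, "y": 0, "z": 0.01, "rx": 0, "ry": 0, "rz": 0},
    {"grip": 1, "x": 0, "y": 0, "z": 0.006, "rx": 0, "ry": 0, "rz": 0},
    {"grip": 1, "x": 0, "y": 0, "z": 0.0035, "rx": 0, "ry": 0, "rz": 0},
    {"grip": 1, "x": 0, "y": 0, "z": 0, "rx": 0, "ry": 0, "rz": 0},
    {"grip": -1, "x": 0, "y": 0, "z": 0, "rx": 0, "ry": 0, "rz": 0},
    {"grip": -1, "x": 0, "y": 0, "z": 0, "rx": 0, "ry": 0, "rz": 0},
    {"grip": -1, "x": 0, "y": 0, "z": 0, "rx": 0, "ry": 0, "rz": 0},
    {"grip": -1, "x": 0, "y": 0, "z": -0.03, "rx": 0, "ry": 0, "rz": 0},
    {"grip": -1, "x": 0, "y": 0, "z": -0.06, "rx": 0, "ry": 0, "rz": 0},
    {"grip": -1, "x": 0, "y": 0, "z": -0.03, "rx": 0, "ry": 0, "rz": 0},
  ],
)

```text
time_s: 13.82
position: [0.4329, 0.237, 0.1644]
tool_rot: [[-0.045, 0.999, 0.003], [0.999, 0.045, 0.001], [0.001, 0.003, -1.0]]
ft_force: [-0.2, -0.2, -0.4]
grip_width: 0.0853
```

```bash
python3 go.py 0.444 -0.306 0.16; python3 meas.py
```

```text
t 13.82 pos [0.4329 0.237  0.1644] w 0.0853 yaw 92.58 tilt [ 7.0e-04  3.3e-03 -1.0e+00] F [-0.2 -0.2 -0.4]
tool shift [-0.543  -0.0134  0.004 ] rows 10 [-0.0543 -0.0013  0.0004]
0.054
232 [341. 145.] mean [ 0.747 -0.164  0.061] circ 0.748 -0.164 0.028 rect [ 0.748 -0.164] [0.054 0.052] 1.7
239 [370. 163.] mean [ 0.692 -0.258  0.061] circ 0.693 -0.259 0.029 rect [ 0.692 -0.26 ] [0.054 0.054] 88.1
241 [344. 175.] mean [ 0.647 -0.177  0.06 ] circ 0.648 -0.178 0.028 rect [ 0.648 -0.178] [0.052 0.055] 46.4
248 [309. 188.] mean [ 0.6   -0.066  0.06 ] circ 0.601 -0.066 0.028 rect [ 0.6   -0.067] [0.054 0.053] 2.6
238 [381. 203.] mean [ 0.563 -0.294  0.061] circ 0.562 -0.296 0.029 rect [ 0.563 -0.295] [0.05  0.054] 46.2
249 [347. 206.] mean [ 0.55  -0.188  0.06 ] circ 0.551 -0.188 0.028 rect [ 0.551 -0.189] [0.053 0.054] 33.1
256 [416. 211.] mean [ 0.543 -0.402  0.061] circ 0.543 -0.402 0.029 rect [ 0.542 -0.402] [0.053 0.054] 1.2
200 [208. 237.] mean [0.432 0.233 0.066] circ 0.433 0.234 0.029 rect [0.433 0.234] [0.055 0.054] 3.7
268 [385. 242.] mean [ 0.444 -0.307  0.061] circ 0.445 -0.307 0.029 rect [ 0.445 -0.307] [0.052 0.057] 4.1
25 [453. 263.] mean [ 0.388 -0.514  0.062] circ 0.387 -0.521 0.024 rect [ 0.388 -0.517] [0.008 0.047] 74.8
42 [473. 265.] mean [ 0.384 -0.58   0.063] circ 0.382 -0.566 0.029 rect [ 0.383 -0.575] [0.057 0.019] 3.4
0.031
1289 [247. 187.] mean [0.601 0.133 0.034] circ 0.601 0.132 0.123 rect [0.602 0.132] [0.067 0.239] 2.5
23 [450. 265.] mean [ 0.382 -0.515  0.037] circ 0.383 -0.519 0.022 rect [ 0.383 -0.516] [0.007 0.043] 86.9
22 [471. 270.] mean [ 0.368 -0.581  0.04 ] circ 0.371 -0.576 0.019 rect [ 0.369 -0.579] [0.006 0.038] 64.4
blue 301 [0.539 0.317] [0.257 0.061] 76.9 [0.563 0.401 0.012] [0.001 0.006 0.018]
blue 1677 [0.436 0.155] [0.084 0.246] 2.9 [0.437 0.134 0.008] [0.002 0.007 0.019]
```

play_rows(
  commands=[
    {"grip": -1, "x": -0.0543, "y": -0.0014, "z": 0, "rx": 0, "ry": 0, "rz": 0},
    {"grip": -1, "x": -0.0543, "y": -0.0014, "z": 0, "rx": 0, "ry": 0, "rz": 0},
    {"grip": -1, "x": -0.0543, "y": -0.0014, "z": 0, "rx": 0, "ry": 0, "rz": 0},
    {"grip": -1, "x": -0.0543, "y": -0.0014, "z": 0, "rx": 0, "ry": 0, "rz": 0},
    {"grip": -1, "x": -0.0543, "y": -0.0014, "z": 0, "rx": 0, "ry": 0, "rz": 0},
    {"grip": -1, "x": -0.0543, "y": -0.0014, "z": 0, "rx": 0, "ry": 0, "rz": 0},
    {"grip": -1, "x": -0.0543, "y": -0.0014, "z": 0, "rx": 0, "ry": 0, "rz": 0},
    {"grip": -1, "x": -0.0543, "y": -0.0014, "z": 0, "rx": 0, "ry": 0, "rz": 0},
    {"grip": -1, "x": -0.0543, "y": -0.0014, "z": 0, "rx": 0, "ry": 0, "rz": 0},
    {"grip": -1, "x": -0.0543, "y": -0.0014, "z": 0.01, "rx": 0, "ry": 0, "rz": 0},
    {"grip": -1, "x": 0, "y": 0, "z": 0.02, "rx": 0, "ry": 0, "rz": 0},
    {"grip": -1, "x": 0, "y": 0, "z": 0, "rx": 0, "ry": 0, "rz": 0},
  ],
)

```text
time_s: 15.38
position: [0.4421, -0.306, 0.1303]
tool_rot: [[-0.044, 0.999, -0.003], [0.999, 0.044, 0.003], [0.003, -0.002, -1.0]]
ft_force: [0.3, 0.2, 0.5]
grip_width: 0.0852
```

```bash
python3 go.py 0.444 -0.306 0.036
```

```text
t 15.38 pos [ 0.4421 -0.306   0.1303] w 0.0852 yaw 92.53 tilt [ 0.0029 -0.0024 -1.    ] F [0.3 0.2 0.5]
tool shift [-0.0003  0.0022  0.0943] rows 2 [-0.0002  0.0011  0.0471]
```

play_rows(
  commands=[
    {"grip": -1, "x": 0, "y": 0.001, "z": 0.04, "rx": 0, "ry": 0, "rz": 0},
    {"grip": -1, "x": 0, "y": 0.001, "z": 0.035, "rx": 0, "ry": 0, "rz": 0},
    {"grip": -1, "x": 0, "y": 0, "z": 0.02, "rx": 0, "ry": 0, "rz": 0},
    {"grip": 1, "x": 0, "y": 0, "z": 0, "rx": 0, "ry": 0, "rz": 0},
    {"grip": 1, "x": 0, "y": 0, "z": 0, "rx": 0, "ry": 0, "rz": 0},
    {"grip": 1, "x": 0, "y": 0, "z": 0, "rx": 0, "ry": 0, "rz": 0},
    {"grip": 1, "x": 0, "y": 0, "z": 0, "rx": 0, "ry": 0, "rz": 0},
    {"grip": 1, "x": 0, "y": 0, "z": 0, "rx": 0, "ry": 0, "rz": 0},
    {"grip": 1, "x": 0, "y": 0, "z": -0.04, "rx": 0, "ry": 0, "rz": 0},
    {"grip": 1, "x": 0, "y": 0, "z": -0.055, "rx": 0, "ry": 0, "rz": 0},
  ],
)

```text
time_s: 16.62
position: [0.4443, -0.3057, 0.1324]
tool_rot: [[-0.045, 0.999, -0.002], [0.999, 0.045, 0.002], [0.002, -0.002, -1.0]]
ft_force: [0.5, -0.6, -1.8]
grip_width: 0.0552
```

```bash
python3 go.py 0.436 0.157 0.13
```

```text
t 16.62 pos [ 0.4443 -0.3057  0.1324] w 0.0552 yaw 92.58 tilt [ 0.0021 -0.0018 -1.    ] F [ 0.5 -0.6 -1.8]
tool shift [0.4626 0.0125 0.0034] rows 8 [0.0578 0.0016 0.0004]
```

play_rows(
  commands=[
    {"grip": 1, "x": 0.0578, "y": 0.0015, "z": 0, "rx": 0, "ry": 0, "rz": 0},
    {"grip": 1, "x": 0.0578, "y": 0.0015, "z": 0, "rx": 0, "ry": 0, "rz": 0},
    {"grip": 1, "x": 0.0578, "y": 0.0015, "z": 0, "rx": 0, "ry": 0, "rz": 0},
    {"grip": 1, "x": 0.0578, "y": 0.0015, "z": 0, "rx": 0, "ry": 0, "rz": 0},
    {"grip": 1, "x": 0.0578, "y": 0.0015, "z": 0, "rx": 0, "ry": 0, "rz": 0},
    {"grip": 1, "x": 0.0578, "y": 0.0015, "z": 0, "rx": 0, "ry": 0, "rz": 0},
    {"grip": 1, "x": 0.0578, "y": 0.0015, "z": 0, "rx": 0, "ry": 0, "rz": 0},
    {"grip": 1, "x": 0.0578, "y": 0.0015, "z": 0, "rx": 0, "ry": 0, "rz": 0},
    {"grip": 1, "x": 0, "y": 0, "z": 0.03, "rx": 0, "ry": 0, "rz": 0},
    {"grip": 1, "x": 0, "y": 0, "z": 0.04, "rx": 0, "ry": 0, "rz": 0},
    {"grip": 1, "x": 0, "y": 0, "z": 0, "rx": 0, "ry": 0, "rz": 0},
  ],
)

```text
time_s: 18.0
position: [0.4347, 0.1563, 0.0606]
tool_rot: [[-0.045, 0.999, -0.005], [0.999, 0.045, -0.0], [-0.0, -0.005, -1.0]]
ft_force: [0.6, 0.3, -1.1]
grip_width: 0.0548
```

```bash
python3 go.py 0.436 0.157 0.043
```

```text
t 18.0 pos [0.4347 0.1563 0.0606] w 0.0548 yaw 92.6 tilt [-3.0e-04 -4.8e-03 -1.0e+00] F [ 0.6  0.3 -1.1]
tool shift [0.0007 0.0014 0.0176] rows 1 [0.0007 0.0014 0.0176]
```

play_rows(
  commands=[
    {"grip": 1, "x": 0.0005, "y": 0.001, "z": 0.009, "rx": 0, "ry": 0, "rz": 0},
    {"grip": 1, "x": 0, "y": 0, "z": 0.006, "rx": 0, "ry": 0, "rz": 0},
    {"grip": 1, "x": 0, "y": 0, "z": 0.0025, "rx": 0, "ry": 0, "rz": 0},
    {"grip": 1, "x": 0, "y": 0, "z": 0, "rx": 0, "ry": 0, "rz": 0},
    {"grip": -1, "x": 0, "y": 0, "z": 0, "rx": 0, "ry": 0, "rz": 0},
    {"grip": -1, "x": 0, "y": 0, "z": 0, "rx": 0, "ry": 0, "rz": 0},
    {"grip": -1, "x": 0, "y": 0, "z": 0, "rx": 0, "ry": 0, "rz": 0},
    {"grip": -1, "x": 0, "y": 0, "z": -0.03, "rx": 0, "ry": 0, "rz": 0},
    {"grip": -1, "x": 0, "y": 0, "z": -0.06, "rx": 0, "ry": 0, "rz": 0},
    {"grip": -1, "x": 0, "y": 0, "z": -0.01, "rx": 0, "ry": 0, "rz": 0},
  ],
)

```text
time_s: 19.25
position: [0.4383, 0.157, 0.1475]
tool_rot: [[-0.045, 0.999, 0.007], [0.999, 0.045, 0.001], [0.0, 0.007, -1.0]]
ft_force: [0.1, 0.3, -1.3]
grip_width: 0.0853
```

```bash
python3 go.py 0.551 -0.188 0.13
```

```text
t 19.25 pos [0.4383 0.157  0.1475] w 0.0853 yaw 92.59 tilt [ 3.0e-04  6.6e-03 -1.0e+00] F [ 0.1  0.3 -1.3]
tool shift [-0.3498  0.0969  0.0181] rows 7 [-0.05    0.0138  0.0026]
```

play_rows(
  commands=[
    {"grip": -1, "x": -0.05, "y": 0.0138, "z": 0, "rx": 0, "ry": 0, "rz": 0},
    {"grip": -1, "x": -0.05, "y": 0.0138, "z": 0, "rx": 0, "ry": 0, "rz": 0},
    {"grip": -1, "x": -0.05, "y": 0.0138, "z": 0, "rx": 0, "ry": 0, "rz": 0},
    {"grip": -1, "x": -0.05, "y": 0.0138, "z": 0, "rx": 0, "ry": 0, "rz": 0},
    {"grip": -0.85, "x": -0.05, "y": 0.0138, "z": 0, "rx": 0, "ry": 0, "rz": 0},
    {"grip": -0.85, "x": -0.05, "y": 0.0138, "z": 0, "rx": 0, "ry": 0, "rz": 0},
    {"grip": -0.85, "x": -0.05, "y": 0.0138, "z": 0.018, "rx": 0, "ry": 0, "rz": 0},
    {"grip": -0.85, "x": 0, "y": 0, "z": 0, "rx": 0, "ry": 0, "rz": 0},
    {"grip": -0.85, "x": 0, "y": 0, "z": 0, "rx": 0, "ry": 0, "rz": 0},
  ],
)

```text
time_s: 20.38
position: [0.5488, -0.188, 0.1256]
tool_rot: [[-0.045, 0.999, -0.001], [0.999, 0.045, 0.001], [0.001, -0.001, -1.0]]
ft_force: [-0.5, 1.8, 0.5]
grip_width: 0.0785
```

```bash
python3 go.py 0.551 -0.188 0.036; python3 wb.py w4
```

```text
t 20.38 pos [ 0.5488 -0.188   0.1256] w 0.0785 yaw 92.57 tilt [ 0.0011 -0.0014 -1.    ] F [-0.5  1.8  0.5]
tool shift [-0.0002  0.0024  0.0896] rows 2 [-0.0001  0.0012  0.0448]
0.031 507 [393.  42.] circ [ 0.5938 -0.0752] 0.0247 z 0.0385 rect [ 0.589 -0.081] [0.015 0.049] 47.3
0.031 1691 [600. 180.] circ [ 0.7454 -0.1624] 0.0278 z 0.0389 rect [ 0.733 -0.16 ] [0.056 0.026] 80.8
0.031 820 [450. 184.] circ [ 0.6436 -0.174 ] 0.0272 z 0.0391 rect [ 0.634 -0.169] [0.054 0.022] 62.3
0.031 1019 [503. 285.] circ [ 0.6881 -0.2456] 0.0248 z 0.0388 rect [ 0.685 -0.239] [0.049 0.017] 24.7
0.031 947 [335. 320.] circ [ 0.5628 -0.2873] 0.0271 z 0.0389 rect [ 0.562 -0.277] [0.054 0.022] 5.2
0.054 5574 [437.  27.] circ [ 0.6025 -0.0661] 0.0283 z 0.06 rect [ 0.603 -0.079] [0.056 0.03 ] 2.3
0.054 2082 [625. 201.] circ [ 0.7379 -0.165 ] 0.0259 z 0.0598 rect [ 0.73  -0.167] [0.019 0.052] 14.4
0.054 6415 [489. 210.] circ [ 0.6494 -0.1767] 0.0285 z 0.0601 rect [ 0.649 -0.177] [0.055 0.056] 62.2
0.054 6017 [330. 220.] circ [ 0.5521 -0.1877] 0.0282 z 0.06 rect [ 0.552 -0.188] [0.055 0.055] 37.3
0.054 2134 [532. 307.] circ [ 0.6932 -0.2508] 0.0273 z 0.0599 rect [ 0.693 -0.243] [0.054 0.027] 2.6
0.054 2515 [337. 349.] circ [ 0.563  -0.2905] 0.0272 z 0.0599 rect [ 0.561 -0.281] [0.054 0.031] 9.9
0.126 1097 [217. 282.] circ [ 0.5045 -0.191 ] 0.0122 z 0.1351 rect [ 0.507 -0.189] [0.014 0.023] 40.0
0.126 1090 [428. 282.] circ [ 0.5906 -0.1871] 0.0122 z 0.135 rect [ 0.588 -0.185] [0.023 0.014] 56.6
```

View pics/w4.png

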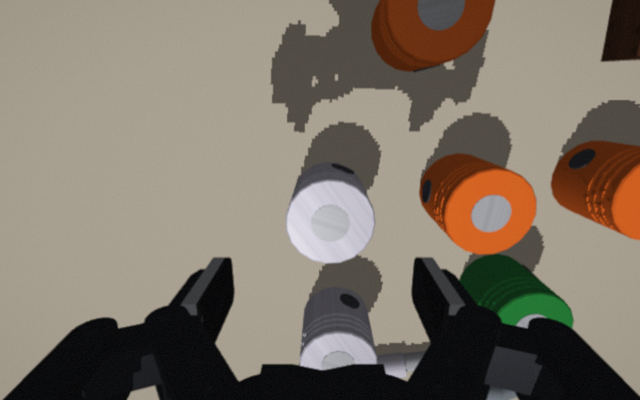

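Silver piston C sits under the jaws at (330,220), orange look-alike to its right at (489,210) with clearance. Descend and grasp.

play_rows(
  commands=[
    {"grip": -0.85, "x": 0, "y": 0.0025, "z": 0.035, "rx": 0, "ry": 0, "rz": 0},
    {"grip": -0.85, "x": 0, "y": 0, "z": 0.035, "rx": 0, "ry": 0, "rz": 0},
    {"grip": -0.85, "x": 0, "y": 0, "z": 0.02, "rx": 0, "ry": 0, "rz": 0},
    {"grip": 1, "x": 0, "y": 0, "z": 0, "rx": 0, "ry": 0, "rz": 0},
    {"grip": 1, "x": 0, "y": 0, "z": 0, "rx": 0, "ry": 0, "rz": 0},
    {"grip": 1, "x": 0, "y": 0, "z": 0, "rx": 0, "ry": 0, "rz": 0},
    {"grip": 1, "x": 0, "y": 0, "z": 0, "rx": 0, "ry": 0, "rz": 0},
    {"grip": 1, "x": 0, "y": 0, "z": 0, "rx": 0, "ry": 0, "rz": 0},
    {"grip": 1, "x": 0, "y": 0, "z": -0.04, "rx": 0, "ry": 0, "rz": 0},
    {"grip": 1, "x": 0, "y": 0, "z": -0.055, "rx": 0, "ry": 0, "rz": 0},
  ],
)

```text
time_s: 21.68
position: [0.551, -0.1881, 0.1312]
tool_rot: [[-0.045, 0.999, -0.003], [0.999, 0.045, 0.002], [0.002, -0.003, -1.0]]
ft_force: [1.4, -0.2, -1.1]
grip_width: 0.0552
```

```bash
python3 go.py 0.4398 0.077 0.13
```

```text
t 21.68 pos [ 0.551  -0.1881  0.1312] w 0.0552 yaw 92.57 tilt [ 0.0019 -0.0032 -1.    ] F [ 1.4 -0.2 -1.1]
tool shift [ 0.2698 -0.0992  0.002 ] rows 5 [ 0.054  -0.0198  0.0004]
```

play_rows(
  commands=[
    {"grip": 1, "x": 0.054, "y": -0.0198, "z": 0, "rx": 0, "ry": 0, "rz": 0},
    {"grip": 1, "x": 0.054, "y": -0.0198, "z": 0, "rx": 0, "ry": 0, "rz": 0},
    {"grip": 1, "x": 0.054, "y": -0.0198, "z": 0, "rx": 0, "ry": 0, "rz": 0},
    {"grip": 1, "x": 0.054, "y": -0.0198, "z": 0, "rx": 0, "ry": 0, "rz": 0},
    {"grip": 1, "x": 0.054, "y": -0.0198, "z": 0, "rx": 0, "ry": 0, "rz": 0},
    {"grip": 1, "x": 0, "y": 0, "z": 0.03, "rx": 0, "ry": 0, "rz": 0},
    {"grip": 1, "x": 0, "y": 0, "z": 0.038, "rx": 0, "ry": 0, "rz": 0},
    {"grip": 1, "x": 0, "y": 0, "z": 0, "rx": 0, "ry": 0, "rz": 0},
    {"grip": 1, "x": 0, "y": 0, "z": 0, "rx": 0, "ry": 0, "rz": 0},
  ],
)

```text
time_s: 22.8
position: [0.4413, 0.0767, 0.0643]
tool_rot: [[-0.045, 0.999, 0.001], [0.999, 0.045, -0.0], [-0.0, 0.001, -1.0]]
ft_force: [-0.1, -0.4, -1.5]
grip_width: 0.0547
```

```bash
python3 go.py 0.4398 0.077 0.043
```

```text
t 22.8 pos [0.4413 0.0767 0.0643] w 0.0547 yaw 92.56 tilt [-2.0e-04  1.1e-03 -1.0e+00] F [-0.1 -0.4 -1.5]
tool shift [ 0.0004 -0.0015  0.0213] rows 1 [ 0.0004 -0.0015  0.0213]
```

play_rows(
  commands=[
    {"grip": 1, "x": 0, "y": -0.001, "z": 0.011, "rx": 0, "ry": 0, "rz": 0},
    {"grip": 1, "x": 0, "y": 0, "z": 0.007, "rx": 0, "ry": 0, "rz": 0},
    {"grip": 1, "x": 0, "y": 0, "z": 0.0035, "rx": 0, "ry": 0, "rz": 0},
    {"grip": 1, "x": 0, "y": 0, "z": 0, "rx": 0, "ry": 0, "rz": 0},
    {"grip": -1, "x": 0, "y": 0, "z": 0, "rx": 0, "ry": 0, "rz": 0},
    {"grip": -1, "x": 0, "y": 0, "z": 0, "rx": 0, "ry": 0, "rz": 0},
    {"grip": -1, "x": 0, "y": 0, "z": 0, "rx": 0, "ry": 0, "rz": 0},
    {"grip": -1, "x": 0, "y": 0, "z": -0.03, "rx": 0, "ry": 0, "rz": 0},
    {"grip": -1, "x": 0, "y": 0, "z": -0.06, "rx": 0, "ry": 0, "rz": 0},
    {"grip": -1, "x": 0, "y": 0, "z": -0.04, "rx": 0, "ry": 0, "rz": 0},
    {"grip": -1, "x": 0, "y": 0, "z": 0, "rx": 0, "ry": 0, "rz": 0},
  ],
)

```text
time_s: 24.18
position: [0.4408, 0.0768, 0.1742]
tool_rot: [[-0.045, 0.999, 0.006], [0.999, 0.045, -0.001], [-0.001, 0.006, -1.0]]
ft_force: [0.3, -0.5, -0.1]
grip_width: 0.0852
```

```bash
python3 go.py 0.6015 0.132 0.1; python3 wb.py w5
```

```text
t 24.18 pos [0.4408 0.0768 0.1742] w 0.0852 yaw 92.59 tilt [-8.0e-04  5.9e-03 -1.0e+00] F [ 0.3 -0.5 -0.1]
tool shift [0.0479 0.1626 0.0751] rows 4 [0.012  0.0407 0.0188]
blue [  262     0   118   233 13591] [0.438 0.128] [0.092 0.191] 2.9
0.031 22996 [530. 128.] circ [0.6027 0.1194] 0.1101 z 0.0331 rect [0.603 0.119] [0.07 0.21] 2.2
0.054 5737 [321.  85.] circ [0.4361 0.1575] 0.0282 z 0.0659 rect [0.436 0.158] [0.055 0.056] 8.9
0.054 4358 [320. 200.] circ [0.4386 0.0763] 0.0282 z 0.066 rect [0.439 0.076] [0.055 0.055] 56.9
0.066 2165 [321.  90.] circ [0.4356 0.1572] 0.0277 z 0.0665 rect [0.433 0.156] [0.049 0.055] 23.6
0.066 2212 [320. 202.] circ [0.4385 0.0766] 0.0276 z 0.0665 rect [0.438 0.076] [0.053 0.054] 72.4
```

View pics/w5.png

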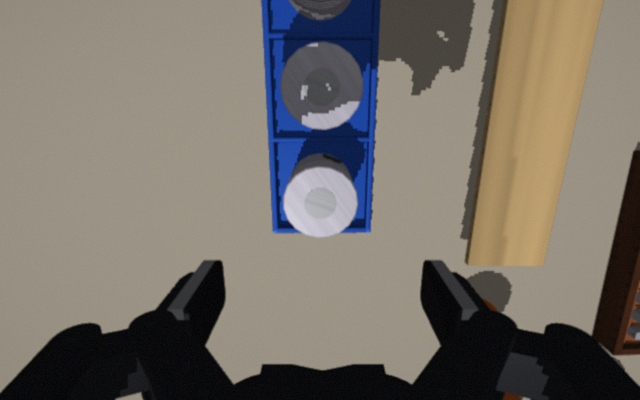

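play_rows(
  commands=[
    {"grip": -1, "x": 0.012, "y": 0.0407, "z": 0, "rx": 0, "ry": 0, "rz": 0},
    {"grip": -1, "x": 0.012, "y": 0.0407, "z": 0.01, "rx": 0, "ry": 0, "rz": 0},
    {"grip": -1, "x": 0.012, "y": 0.0407, "z": 0.03, "rx": 0, "ry": 0, "rz": 0},
    {"grip": -1, "x": 0.012, "y": 0.0407, "z": 0.03, "rx": 0, "ry": 0, "rz": 0},
    {"grip": -1, "x": 0, "y": 0, "z": 0, "rx": 0, "ry": 0, "rz": 0},
    {"grip": -1, "x": 0, "y": 0, "z": 0, "rx": 0, "ry": 0, "rz": 0},
  ],
)

```text
time_s: 24.98
position: [0.5993, 0.132, 0.1009]
tool_rot: [[-0.045, 0.999, -0.002], [0.999, 0.045, -0.0], [0.0, -0.002, -1.0]]
ft_force: [-0.5, 0.5, 0.1]
grip_width: 0.0852
```

```bash
python3 go.py 0.6015 0.132 0.02; python3 wb.py w6
```

```text
t 24.98 pos [0.5993 0.132  0.1009] w 0.0852 yaw 92.58 tilt [ 0.     -0.0022 -1.    ] F [-0.5  0.5  0.1]
tool shift [-0.0001  0.0024  0.0809] rows 2 [-0.0001  0.0012  0.0405]
blue [    0     0   173   331 20270] [0.455 0.143] [0.166 0.184] 35.3
0.031 2102 [51. 41.] circ [0.4442 0.2281] 0.0234 z 0.0393 rect [0.45  0.224] [0.047 0.014] 58.2
0.031 40838 [331. 173.] circ [0.6025 0.1385] 0.1203 z 0.0329 rect [0.602 0.136] [0.068 0.236] 2.1
0.031 1956 [ 77. 160.] circ [0.4434 0.1593] 0.0276 z 0.0399 rect [0.453 0.161] [0.023 0.055] 12.7
0.031 1807 [ 94. 276.] circ [0.4433 0.0804] 0.0273 z 0.0399 rect [0.452 0.087] [0.023 0.054] 38.4
0.054 2180 [15. 33.] circ [0.4494 0.226 ] 0.0187 z 0.0621 rect [0.452 0.224] [0.037 0.01 ] 62.6
0.054 6544 [ 31. 182.] circ [0.4377 0.1572] 0.0284 z 0.0655 rect [0.448 0.156] [0.056 0.033] 83.1
0.054 6145 [ 43. 308.] circ [0.44   0.0763] 0.029 z 0.0656 rect [0.437 0.081] [0.056 0.048] 25.2
0.066 993 [ 19. 194.] circ [0.4434 0.1521] 0.0204 z 0.0664 rect [0.444 0.15 ] [0.035 0.028] 61.1
0.066 822 [ 37. 320.] circ [0.4371 0.078 ] 0.0171 z 0.0664 rect [0.44  0.078] [0.03  0.025] 71.9
0.126 1479 [186. 312.] circ [0.5496 0.1295] 0.0131 z 0.1331 rect [0.549 0.13 ] [0.014 0.024] 2.1
0.126 1495 [459. 312.] circ [0.6467 0.1336] 0.0133 z 0.1331 rect [0.647 0.134] [0.014 0.025] 1.4
```

View pics/w6.png

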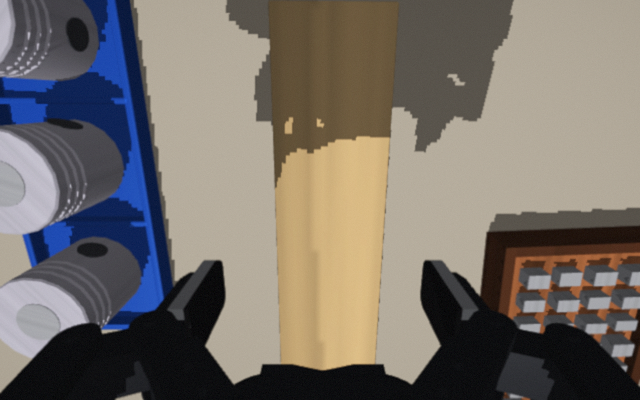

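play_rows(
  commands=[
    {"grip": -1, "x": 0.001, "y": 0.0028, "z": 0.03, "rx": 0, "ry": 0, "rz": 0},
    {"grip": -1, "x": 0, "y": 0, "z": 0.03, "rx": 0, "ry": 0, "rz": 0},
    {"grip": -1, "x": 0, "y": 0, "z": 0.02, "rx": 0, "ry": 0, "rz": 0},
    {"grip": -1, "x": 0, "y": 0, "z": 0, "rx": 0, "ry": 0, "rz": 0},
    {"grip": 1, "x": 0, "y": 0, "z": 0, "rx": 0, "ry": 0, "rz": 0},
    {"grip": 1, "x": 0, "y": 0, "z": 0, "rx": 0, "ry": 0, "rz": 0},
    {"grip": 1, "x": 0, "y": 0, "z": 0, "rx": 0, "ry": 0, "rz": 0},
    {"grip": 1, "x": 0, "y": 0, "z": 0, "rx": 0, "ry": 0, "rz": 0},
    {"grip": 1, "x": 0, "y": 0, "z": 0, "rx": 0, "ry": 0, "rz": 0},
  ],
  squeeze=50,
)

```text
time_s: 26.15
position: [0.6035, 0.1332, 0.0238]
tool_rot: [[-0.045, 0.999, 0.003], [0.999, 0.045, -0.0], [-0.0, 0.003, -1.0]]
ft_force: [-2.6, -0.5, 7.2]
grip_width: 0.0667
```

```bash
python3 go.py 0.436 0.157 0.14
```

```text
t 26.15 pos [0.6035 0.1332 0.0238] w 0.0667 yaw 92.58 tilt [-3.0e-04  2.7e-03 -1.0e+00] F [-2.6 -0.5  7.2]
tool shift [ 0.0313 -0.1659 -0.1166] rows 4 [ 0.0078 -0.0415 -0.0292]
```

play_rows(
  commands=[
    {"grip": 1, "x": 0, "y": 0, "z": -0.03, "rx": 0, "ry": 0, "rz": 0},
    {"grip": 1, "x": 0, "y": 0, "z": -0.05, "rx": 0, "ry": 0, "rz": 0},
    {"grip": 1, "x": 0, "y": 0, "z": -0.035, "rx": 0, "ry": 0, "rz": 0},
    {"grip": 1, "x": 0.0052, "y": -0.0277, "z": 0, "rx": 0, "ry": 0, "rz": 0},
    {"grip": 1, "x": 0.0052, "y": -0.0277, "z": 0, "rx": 0, "ry": 0, "rz": 0},
    {"grip": 1, "x": 0.0052, "y": -0.0277, "z": 0, "rx": 0, "ry": 0, "rz": 0},
    {"grip": 1, "x": 0.0052, "y": -0.0277, "z": 0, "rx": 0, "ry": 0, "rz": 0},
    {"grip": 1, "x": 0.0052, "y": -0.0277, "z": 0, "rx": 0, "ry": 0, "rz": 0},
    {"grip": 1, "x": 0.0052, "y": -0.0277, "z": 0, "rx": 0, "ry": 0, "rz": 0},
    {"grip": 1, "x": 0, "y": 0, "z": 0.02, "rx": 0, "ry": 0, "rz": 0},
    {"grip": 1, "x": 0, "y": 0, "z": 0.02, "rx": 0, "ry": 0, "rz": 0},
    {"grip": 1, "x": 0, "y": 0, "z": 0, "rx": 0, "ry": 0, "rz": 0},
  ],
)

```text
time_s: 27.65
position: [0.4349, 0.1569, 0.0967]
tool_rot: [[-0.045, 0.999, -0.001], [0.999, 0.045, -0.0], [-0.0, -0.001, -1.0]]
ft_force: [0.2, 0.8, -1.2]
grip_width: 0.0668
```

```bash
python3 go.py 0.436 0.157 0.065; python3 - <<'E'
from h import *
im=optics.get_image("wrist"); cv2.imwrite("pics/w7.png",im["color"]); P=cloud(im)
hsv=cv2.cvtColor(im["color"],cv2.COLOR_BGR2HSV)
m=cv2.inRange(hsv,(10,50,60),(28,200,255))&((P[...,2]>.08)&(P[...,2]<.13)).astype(np.uint8)*255
n,l,st,c=cv2.connectedComponentsWithStats(m)
i=1+np.argmax(st[1:,4]); q=P[l==i]; print(len(q),cv2.minAreaRect(q[:,:2].astype(np.float32)))
A=np.c_[q[:,:2],np.ones(len(q))]; print(np.linalg.lstsq(A,q[:,2],rcond=None)[0],q[:,2].mean())
im=optics.get_image("side"); cv2.imwrite("pics/s7.png",im["color"])
E
```

```text
t 27.65 pos [0.4349 0.1569 0.0967] w 0.0668 yaw 92.58 tilt [-1.0e-04 -1.5e-03 -1.0e+00] F [ 0.2  0.8 -1.2]
tool shift [0.     0.0011 0.0317] rows 1 [0.     0.0011 0.0317]
67459 ((0.4338173270225525, 0.18645894527435303), (0.07065518945455551, 0.14826340973377228), 2.234079122543335)
[-0.00297345 -0.00099252  0.10723112] 0.1057468742584826
```

View pics/w7.png

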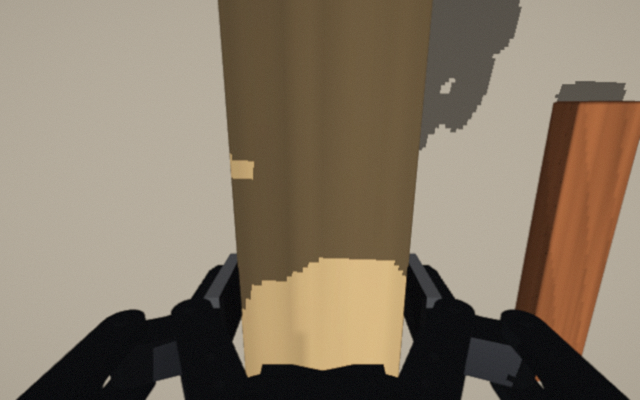

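View pics/s7.png

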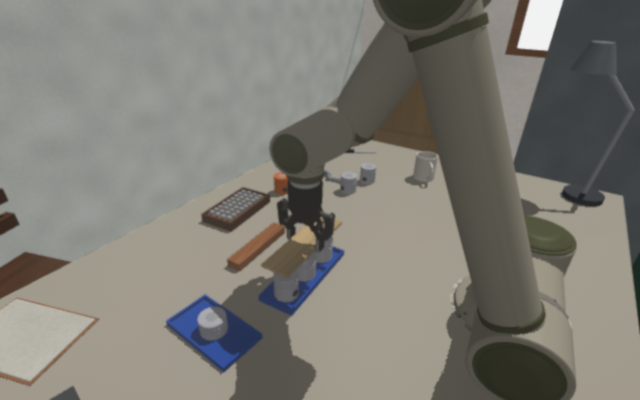

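play_rows(
  commands=[
    {"grip": 1, "x": 0, "y": 0.001, "z": 0.012, "rx": 0, "ry": 0, "rz": 0},
    {"grip": 1, "x": 0, "y": 0, "z": 0.01, "rx": 0, "ry": 0, "rz": 0},
    {"grip": 1, "x": 0, "y": 0, "z": 0.006, "rx": 0, "ry": 0, "rz": 0},
    {"grip": 1, "x": 0, "y": 0, "z": 0.002, "rx": 0, "ry": 0, "rz": 0},
    {"grip": 1, "x": 0, "y": 0, "z": 0, "rx": 0, "ry": 0, "rz": 0},
    {"grip": 1, "x": 0, "y": 0, "z": 0, "rx": 0, "ry": 0, "rz": 0},
  ],
)

```text
time_s: 28.5
position: [0.4366, 0.157, 0.067]
tool_rot: [[-0.045, 0.999, 0.0], [0.999, 0.045, 0.0], [0.0, 0.0, -1.0]]
ft_force: [-0.8, -0.6, -0.9]
grip_width: 0.0666
```

```bash
python3 go.py 0.436 0.157 0.065
```

```text
t 28.5 pos [0.4366 0.157  0.067 ] w 0.0666 yaw 92.58 tilt [ 0.e+00  5.e-04 -1.e+00] F [-0.8 -0.6 -0.9]
tool shift [ 0.     -0.0006  0.002 ] rows 1 [ 0.     -0.0006  0.002 ]
```

play_rows(
  commands=[
    {"grip": 1, "x": 0, "y": 0, "z": 0.001, "rx": 0, "ry": 0, "rz": 0},
    {"grip": 1, "x": 0, "y": 0, "z": 0.001, "rx": 0, "ry": 0, "rz": 0},
    {"grip": 1, "x": 0, "y": 0, "z": 0, "rx": 0, "ry": 0, "rz": 0},
    {"grip": -1, "x": 0, "y": 0, "z": 0, "rx": 0, "ry": 0, "rz": 0},
    {"grip": -1, "x": 0, "y": 0, "z": 0, "rx": 0, "ry": 0, "rz": 0},
    {"grip": -1, "x": 0, "y": 0, "z": 0, "rx": 0, "ry": 0, "rz": 0},
    {"grip": -1, "x": 0, "y": 0, "z": -0.015, "rx": 0, "ry": 0, "rz": 0},
    {"grip": -1, "x": 0, "y": 0, "z": -0.05, "rx": 0, "ry": 0, "rz": 0},
    {"grip": -1, "x": 0, "y": 0, "z": -0.05, "rx": 0, "ry": 0, "rz": 0},
    {"grip": -1, "x": 0, "y": 0, "z": 0, "rx": 0, "ry": 0, "rz": 0},
  ],
)

```text
time_s: 29.75
position: [0.4379, 0.1572, 0.1829]
tool_rot: [[-0.045, 0.999, 0.007], [0.999, 0.045, 0.001], [0.0, 0.007, -1.0]]
ft_force: [-0.1, -0.1, -0.5]
grip_width: 0.0855
```

```bash
python3 go.py 0.563 -0.295 0.14; sed -i 's/,(0.031,0.044))/,(0.031,0.049),(0.066,0.082),(0.126,0.145))/' meas.py; python3 meas.py | grep -v '0.384\|0.38[0-9] -0.5'; python3 wb.py w8
```

```text
t 29.75 pos [0.4379 0.1572 0.1829] w 0.0855 yaw 92.59 tilt [ 3.0e-04  7.4e-03 -1.0e+00] F [-0.1 -0.1 -0.5]
tool shift [-0.4574  0.1043  0.0436] rows 9 [-0.0508  0.0116  0.0048]
0.054
229 [341. 145.] mean [ 0.747 -0.164  0.061] circ 0.748 -0.165 0.028 rect [ 0.748 -0.164] [0.055 0.052] 2.3
240 [370. 163.] mean [ 0.691 -0.258  0.061] circ 0.692 -0.259 0.028 rect [ 0.691 -0.26 ] [0.054 0.055] 1.4
237 [344. 175.] mean [ 0.648 -0.178  0.06 ] circ 0.648 -0.178 0.028 rect [ 0.648 -0.178] [0.052 0.055] 48.5
245 [308. 188.] mean [ 0.601 -0.066  0.061] circ 0.601 -0.066 0.028 rect [ 0.601 -0.067] [0.053 0.054] 58.4
239 [381. 203.] mean [ 0.563 -0.295  0.06 ] circ 0.562 -0.296 0.028 rect [ 0.563 -0.295] [0.052 0.053] 62.9
254 [416. 211.] mean [ 0.543 -0.403  0.061] circ 0.543 -0.402 0.029 rect [ 0.542 -0.401] [0.055 0.054] 89.1
0.031
19 [341. 154.] mean [ 0.722 -0.163  0.04 ] circ 0.726 -0.166 0.016 rect [ 0.723 -0.167] [0.006 0.033] 7.3
26 [365. 170.] mean [ 0.669 -0.243  0.04 ] circ 0.682 -0.251 0.024 rect [ 0.676 -0.247] [0.048 0.015] 53.6
178 [158. 216.] mean [0.493 0.405 0.044] circ 0.494 0.4 0.028 rect [0.493 0.407] [0.054 0.039] 2.8
22 [407. 216.] mean [ 0.529 -0.379  0.04 ] circ 0.532 -0.385 0.018 rect [ 0.529 -0.382] [0.035 0.009] 34.5
0.066
930 [251. 237.] mean [0.438 0.099 0.075] circ 0.439 0.101 0.07 rect [0.439 0.1  ] [0.067 0.125] 2.8
102 [201. 245.] mean [0.408 0.25  0.075] circ 0.407 0.248 0.027 rect [0.409 0.248] [0.017 0.054] 0.0
59 [453. 271.] mean [ 0.358 -0.513  0.075] circ 0.374 -0.508 0.035 rect [ 0.369 -0.519] [0.027 0.07 ] 66.4
0.126
blue 652 [0.494 0.4  ] [0.099 0.176] 83.8 [0.511 0.416 0.007] [0.001 0.006 0.016]
0.066 29982 [322. 171.] circ [0.435  0.1581] 0.1241 z 0.074 rect [0.435 0.158] [0.068 0.24 ] 2.1
```

View pics/w8.png

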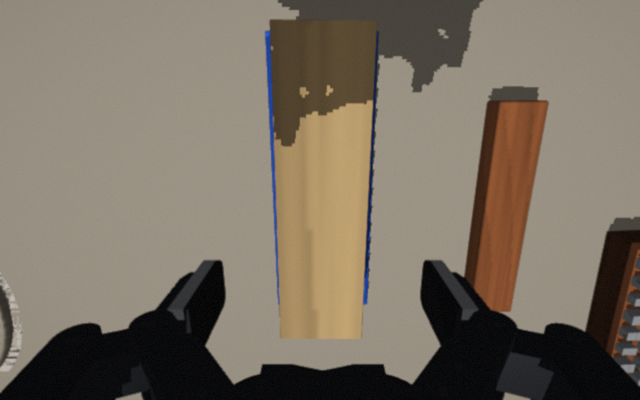

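```bash
python3 - <<'E'
from h import *
im=optics.get_image("top"); P=cloud(im)
c=im["color"][120:240,320:450]; cv2.imwrite("pics/t9.png",cv2.resize(c,None,fx=6,fy=5,interpolation=cv2.INTER_CUBIC)[:600,:780])
for v in range(176,206,3):
    print(v,[(u,tuple(np.round(P[v,u],3))) for u in range(380,402,1) if 0.006<P[v,u,2]<0.03])
E
```

```text
176 [(388, (np.float64(0.663), np.float64(-0.324), np.float64(0.017))), (389, (np.float64(0.663), np.float64(-0.327), np.float64(0.016))), (390, (np.float64(0.663), np.float64(-0.33), np.float64(0.018))), (391, (np.float64(0.664), np.float64(-0.335), np.float64(0.012))), (392, (np.float64(0.664), np.float64(-0.338), np.float64(0.013))), (393, (np.float64(0.663), np.float64(-0.34), np.float64(0.019))), (394, (np.float64(0.665), np.float64(-0.344), np.float64(0.012))), (395, (np.float64(0.665), np.float64(-0.348), np.float64(0.014))), (396, (np.float64(0.666), np.float64(-0.351), np.float64(0.011)))]
179 [(389, (np.float64(0.654), np.float64(-0.328), np.float64(0.013))), (390, (np.float64(0.652), np.float64(-0.33), np.float64(0.018))), (391, (np.float64(0.653), np.float64(-0.333), np.float64(0.018))), (392, (np.float64(0.653), np.float64(-0.337), np.float64(0.016)))]
182 [(390, (np.float64(0.643), np.float64(-0.33), np.float64(0.018))), (391, (np.float64(0.642), np.float64(-0.333), np.float64(0.02))), (392, (np.float64(0.644), np.float64(-0.337), np.float64(0.014))), (393, (np.float64(
[... 1913 characters left out ...]
347), np.float64(0.017))), (396, (np.float64(0.593), np.float64(-0.349), np.float64(0.02))), (397, (np.float64(0.594), np.float64(-0.354), np.float64(0.015)))]
200 [(392, (np.float64(0.585), np.float64(-0.338), np.float64(0.01))), (393, (np.float64(0.583), np.float64(-0.34), np.float64(0.02))), (394, (np.float64(0.583), np.float64(-0.343), np.float64(0.017))), (395, (np.float64(0.582), np.float64(-0.345), np.float64(0.023))), (396, (np.float64(0.583), np.float64(-0.35), np.float64(0.019))), (397, (np.float64(0.584), np.float64(-0.354), np.float64(0.015)))]
203 [(393, (np.float64(0.574), np.float64(-0.341), np.float64(0.012))), (394, (np.float64(0.575), np.float64(-0.345), np.float64(0.01)))]
```

View pics/t9.png

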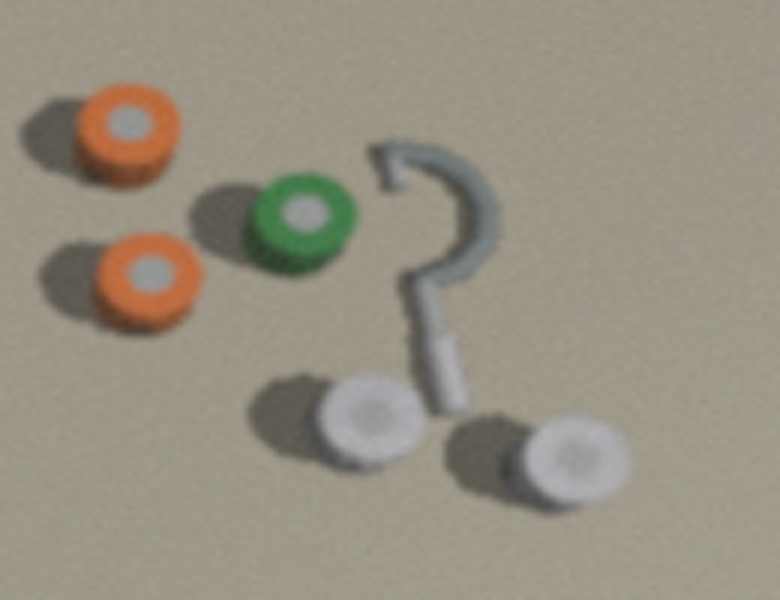

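play_rows(
  commands=[
    {"grip": -1, "x": -0.0508, "y": 0.0116, "z": 0, "rx": 0, "ry": 0, "rz": 0},
    {"grip": -1, "x": -0.0508, "y": 0.0116, "z": 0, "rx": 0, "ry": 0, "rz": 0},
    {"grip": -1, "x": -0.0508, "y": 0.0116, "z": 0, "rx": 0, "ry": 0, "rz": 0},
    {"grip": -1, "x": -0.0508, "y": 0.0116, "z": 0, "rx": 0, "ry": 0, "rz": 0},
    {"grip": -1, "x": -0.0508, "y": 0.0116, "z": 0, "rx": 0, "ry": 0, "rz": 0},
    {"grip": -1, "x": -0.0508, "y": 0.0116, "z": 0, "rx": 0, "ry": 0, "rz": 0},
    {"grip": -1, "x": -0.0508, "y": 0.0116, "z": 0, "rx": 0, "ry": 0, "rz": 0},
    {"grip": -1, "x": -0.0508, "y": 0.0116, "z": 0.02, "rx": 0, "ry": 0, "rz": 0},
    {"grip": -1, "x": -0.0508, "y": 0.0116, "z": 0.02, "rx": 0, "ry": 0, "rz": 0},
    {"grip": -0.9, "x": 0, "y": 0, "z": 0, "rx": 0, "ry": 0, "rz": 0},
    {"grip": -0.9, "x": 0, "y": 0, "z": 0, "rx": 0, "ry": 0, "rz": 0},
  ],
)

```text
time_s: 31.28
position: [0.5609, -0.2944, 0.1385]
tool_rot: [[-0.045, 0.999, -0.002], [0.999, 0.045, 0.002], [0.002, -0.002, -1.0]]
ft_force: [-0.2, -0.8, 0.3]
grip_width: 0.0807
```

```bash
python3 go.py 0.563 -0.295 0.036; python3 wb.py w10 | grep '^0.054'
```

```text
t 31.27 pos [ 0.5609 -0.2944  0.1385] w 0.0807 yaw 92.57 tilt [ 0.002  -0.0019 -1.    ] F [-0.2 -0.8  0.3]
tool shift [-0.0009  0.0023  0.1025] rows 2 [-0.0005  0.0011  0.0512]
0.054 6691 [491.  34.] circ [ 0.6496 -0.1769] 0.0285 z 0.06 rect [ 0.65  -0.185] [0.057 0.039] 1.3
0.054 821 [631.  23.] circ [ 0.7299 -0.1752] 0.0165 z 0.0589 rect [ 0.728 -0.176] [0.008 0.032] 25.8
0.054 6495 [536. 168.] circ [ 0.693  -0.2578] 0.0289 z 0.06 rect [ 0.693 -0.258] [0.056 0.056] 74.6
0.054 5389 [328. 214.] circ [ 0.5634 -0.2945] 0.0282 z 0.06 rect [ 0.563 -0.294] [0.056 0.055] 87.2
0.054 3275 [293. 341.] circ [ 0.5417 -0.3998] 0.0284 z 0.06 rect [ 0.542 -0.394] [0.044 0.055] 85.3
```

View pics/w10.png

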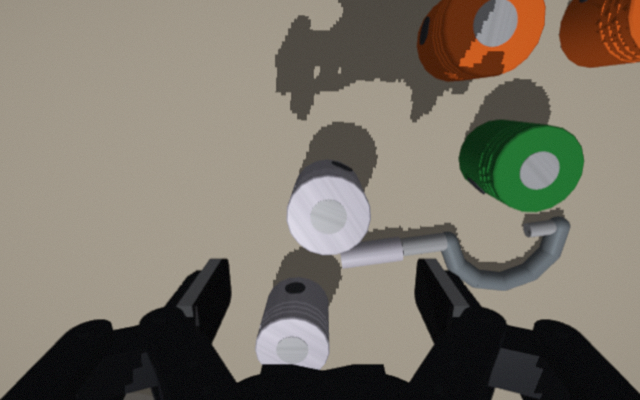

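Piston D at (328,214) is centred between the jaws; the micrometer (345–460, 245) lies to its −y side, clear of the finger line.

play_rows(
  commands=[
    {"grip": -0.9, "x": 0, "y": 0.0025, "z": 0.04, "rx": 0, "ry": 0, "rz": 0},
    {"grip": -0.9, "x": 0, "y": 0, "z": 0.04, "rx": 0, "ry": 0, "rz": 0},
    {"grip": -0.9, "x": 0, "y": 0, "z": 0.022, "rx": 0, "ry": 0, "rz": 0},
    {"grip": 1, "x": 0, "y": 0, "z": 0, "rx": 0, "ry": 0, "rz": 0},
    {"grip": 1, "x": 0, "y": 0, "z": 0, "rx": 0, "ry": 0, "rz": 0},
    {"grip": 1, "x": 0, "y": 0, "z": 0, "rx": 0, "ry": 0, "rz": 0},
    {"grip": 1, "x": 0, "y": 0, "z": 0, "rx": 0, "ry": 0, "rz": 0},
    {"grip": 1, "x": 0, "y": 0, "z": 0, "rx": 0, "ry": 0, "rz": 0},
    {"grip": 1, "x": 0, "y": 0, "z": -0.04, "rx": 0, "ry": 0, "rz": 0},
    {"grip": 1, "x": 0, "y": 0, "z": -0.055, "rx": 0, "ry": 0, "rz": 0},
    {"grip": 1, "x": 0, "y": 0, "z": -0.05, "rx": 0, "ry": 0, "rz": 0},
  ],
)

```text
time_s: 32.7
position: [0.5636, -0.2949, 0.1846]
tool_rot: [[-0.045, 0.999, 0.0], [0.999, 0.045, -0.0], [-0.0, 0.0, -1.0]]
ft_force: [1.0, -0.9, -2.4]
grip_width: 0.0547
```

```bash
python3 go.py 0.4325 0.218 0.17
```

```text
t 32.7 pos [ 0.5636 -0.2949  0.1846] w 0.0547 yaw 92.57 tilt [-1.e-04  0.e+00 -1.e+00] F [ 1.  -0.9 -2.4]
tool shift [ 0.5182 -0.108   0.0145] rows 10 [ 0.0518 -0.0108  0.0015]
```

play_rows(
  commands=[
    {"grip": 1, "x": 0.0518, "y": -0.0108, "z": 0, "rx": 0, "ry": 0, "rz": 0},
    {"grip": 1, "x": 0.0518, "y": -0.0108, "z": 0, "rx": 0, "ry": 0, "rz": 0},
    {"grip": 1, "x": 0.0518, "y": -0.0108, "z": 0, "rx": 0, "ry": 0, "rz": 0},
    {"grip": 1, "x": 0.0518, "y": -0.0108, "z": 0, "rx": 0, "ry": 0, "rz": 0},
    {"grip": 1, "x": 0.0518, "y": -0.0108, "z": 0, "rx": 0, "ry": 0, "rz": 0},
    {"grip": 1, "x": 0.0518, "y": -0.0108, "z": 0, "rx": 0, "ry": 0, "rz": 0},
    {"grip": 1, "x": 0.0518, "y": -0.0108, "z": 0, "rx": 0, "ry": 0, "rz": 0},
    {"grip": 1, "x": 0.0518, "y": -0.0108, "z": 0, "rx": 0, "ry": 0, "rz": 0},
    {"grip": 1, "x": 0.0518, "y": -0.0108, "z": 0, "rx": 0, "ry": 0, "rz": 0},
    {"grip": 1, "x": 0.0518, "y": -0.0108, "z": 0.02, "rx": 0, "ry": 0, "rz": 0},
    {"grip": 1, "x": 0, "y": 0, "z": 0.025, "rx": 0, "ry": 0, "rz": 0},
    {"grip": 1, "x": 0, "y": 0, "z": 0, "rx": 0, "ry": 0, "rz": 0},
  ],
)

```text
time_s: 34.2
position: [0.4316, 0.2178, 0.1368]
tool_rot: [[-0.046, 0.999, -0.003], [0.999, 0.046, -0.001], [-0.001, -0.003, -1.0]]
ft_force: [-0.3, -0.9, -2.2]
grip_width: 0.0549
```

```bash
python3 go.py 0.4325 0.218 0.112; python3 - <<'E'
from h import *
im=optics.get_image("side"); cv2.imwrite("pics/s11.png",cv2.resize(im["color"][120:370,150:470],None,fx=2.4,fy=2.4))
E
```

```text
t 34.2 pos [0.4316 0.2178 0.1368] w 0.0549 yaw 92.63 tilt [-7.0e-04 -3.4e-03 -1.0e+00] F [-0.3 -0.9 -2.2]
tool shift [0.0002 0.001  0.0248] rows 1 [0.0002 0.001  0.0248]
```

View pics/s11.png

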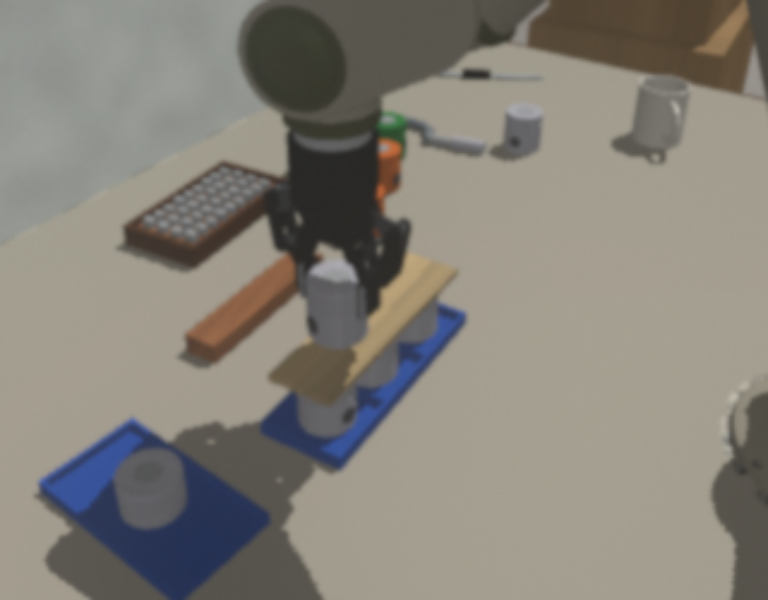

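play_rows(
  commands=[
    {"grip": 1, "x": 0, "y": 0.0005, "z": 0.012, "rx": 0, "ry": 0, "rz": 0},
    {"grip": 1, "x": 0, "y": 0, "z": 0.008, "rx": 0, "ry": 0, "rz": 0},
    {"grip": 1, "x": 0, "y": 0, "z": 0.003, "rx": 0, "ry": 0, "rz": 0},
    {"grip": 1, "x": 0, "y": 0, "z": 0, "rx": 0, "ry": 0, "rz": 0},
    {"grip": 1, "x": 0, "y": 0, "z": 0, "rx": 0, "ry": 0, "rz": 0},
  ],
)

```text
time_s: 34.88
position: [0.4333, 0.2178, 0.1151]
tool_rot: [[-0.045, 0.999, 0.001], [0.999, 0.045, 0.0], [0.0, 0.001, -1.0]]
ft_force: [-0.4, 0.0, -2.1]
grip_width: 0.0551
```

play_rows(
  commands=[
    {"grip": 1, "x": 0, "y": 0, "z": 0.0015, "rx": 0, "ry": 0, "rz": 0},
    {"grip": 1, "x": 0, "y": 0, "z": 0.0015, "rx": 0, "ry": 0, "rz": 0},
    {"grip": 1, "x": 0, "y": 0, "z": 0, "rx": 0, "ry": 0, "rz": 0},
    {"grip": 1, "x": 0, "y": 0, "z": 0, "rx": 0, "ry": 0, "rz": 0},
  ],
)

```text
time_s: 35.38
position: [0.4333, 0.2178, 0.1129]
tool_rot: [[-0.045, 0.999, 0.001], [0.999, 0.045, 0.0], [0.0, 0.001, -1.0]]
ft_force: [-2.9, -1.6, 10.2]
grip_width: 0.0549
```

play_rows(
  commands=[
    {"grip": 1, "x": 0, "y": 0, "z": -0.001, "rx": 0, "ry": 0, "rz": 0},
    {"grip": -1, "x": 0, "y": 0, "z": 0, "rx": 0, "ry": 0, "rz": 0},
    {"grip": -1, "x": 0, "y": 0, "z": 0, "rx": 0, "ry": 0, "rz": 0},
    {"grip": -1, "x": 0, "y": 0, "z": 0, "rx": 0, "ry": 0, "rz": 0},
    {"grip": -1, "x": 0, "y": 0, "z": -0.02, "rx": 0, "ry": 0, "rz": 0},
    {"grip": -1, "x": 0, "y": 0, "z": -0.05, "rx": 0, "ry": 0, "rz": 0},
    {"grip": -1, "x": 0, "y": 0, "z": -0.03, "rx": 0, "ry": 0, "rz": 0},
    {"grip": -1, "x": 0, "y": 0, "z": 0, "rx": 0, "ry": 0, "rz": 0},
  ],
)

```text
time_s: 36.38
position: [0.4339, 0.2179, 0.2147]
tool_rot: [[-0.045, 0.999, 0.004], [0.999, 0.045, 0.001], [0.001, 0.005, -1.0]]
ft_force: [0.6, 0.0, -0.1]
grip_width: 0.0852
```

```bash
python3 go.py 0.542 -0.401 0.14; python3 meas.py | grep -v '0.384\|0.38[0-9] -0.5'
```

```text
t 36.38 pos [0.4339 0.2179 0.2147] w 0.0852 yaw 92.58 tilt [ 8.0e-04  4.5e-03 -1.0e+00] F [ 0.6  0.  -0.1]
tool shift [-0.6232  0.0798  0.0746] rows 11 [-0.0567  0.0073  0.0068]
0.054
232 [341. 145.] mean [ 0.747 -0.164  0.06 ] circ 0.748 -0.164 0.028 rect [ 0.748 -0.164] [0.056 0.052] 2.2
243 [370. 163.] mean [ 0.691 -0.258  0.061] circ 0.692 -0.26 0.029 rect [ 0.692 -0.259] [0.053 0.054] 3.0
240 [344. 175.] mean [ 0.648 -0.177  0.06 ] circ 0.648 -0.178 0.028 rect [ 0.649 -0.178] [0.053 0.054] 0.3
242 [309. 188.] mean [ 0.6   -0.067  0.06 ] circ 0.602 -0.067 0.028 rect [ 0.601 -0.067] [0.052 0.054] 3.9
256 [416. 211.] mean [ 0.543 -0.402  0.061] circ 0.543 -0.402 0.029 rect [ 0.542 -0.402] [0.053 0.053] 86.7
0.031
16 [262. 146.] mean [0.742 0.094 0.033] circ 0.742 0.093 0.008 rect [0.742 0.095] [0.015 0.01 ] 4.1
29 [340. 153.] mean [ 0.723 -0.16   0.039] circ 0.732 -0.163 0.023 rect [ 0.727 -0.163] [0.047 0.013] 86.6
19 [342. 184.] mean [ 0.623 -0.173  0.04 ] circ 0.628 -0.174 0.018 rect [ 0.625 -0.173] [0.037 0.007] 80.5
27 [408. 216.] mean [ 0.527 -0.381  0.037] circ 0.531 -0.389 0.021 rect [ 0.527 -0.386] [0.042 0.01 ] 45.3
0.066
1255 [244. 237.] mean [0.437 0.12  0.075] circ 0.435 0.144 0.11 rect [0.437 0.144] [0.068 0.213] 2.5
49 [453. 274.] mean [ 0.352 -0.509  0.075] circ 0.352 -0.509 0.018 rect [ 0.351 -0.507] [0.023 0.033] 38.8
0.126
278 [209. 235.] mean [0.434 0.213 0.135] circ 0.434 0.215 0.028 rect [0.434 0.211] [0.052 0.049] 3.1
blue 285 [0.403 0.137] [0.08  0.246] 21.1 [0.406 0.135 0.012] [0.003 0.01  0.021]
```

Piston D stands on the sheet (top at 0.134). Now the last one, E.

play_rows(
  commands=[
    {"grip": -1, "x": -0.0567, "y": 0.0073, "z": 0, "rx": 0, "ry": 0, "rz": 0},
    {"grip": -1, "x": -0.0567, "y": 0.0073, "z": 0, "rx": 0, "ry": 0, "rz": 0},
    {"grip": -1, "x": -0.0567, "y": 0.0073, "z": 0, "rx": 0, "ry": 0, "rz": 0},
    {"grip": -1, "x": -0.0567, "y": 0.0073, "z": 0, "rx": 0, "ry": 0, "rz": 0},
    {"grip": -1, "x": -0.0567, "y": 0.0073, "z": 0, "rx": 0, "ry": 0, "rz": 0},
    {"grip": -1, "x": -0.0567, "y": 0.0073, "z": 0, "rx": 0, "ry": 0, "rz": 0},
    {"grip": -1, "x": -0.0567, "y": 0.0073, "z": 0, "rx": 0, "ry": 0, "rz": 0},
    {"grip": -1, "x": -0.0567, "y": 0.0073, "z": 0.015, "rx": 0, "ry": 0, "rz": 0},
    {"grip": -1, "x": -0.0567, "y": 0.0073, "z": 0.02, "rx": 0, "ry": 0, "rz": 0},
    {"grip": -1, "x": -0.0567, "y": 0.0073, "z": 0.02, "rx": 0, "ry": 0, "rz": 0},
    {"grip": -1, "x": -0.0567, "y": 0.0073, "z": 0.02, "rx": 0, "ry": 0, "rz": 0},
    {"grip": -0.9, "x": 0, "y": 0, "z": 0, "rx": 0, "ry": 0, "rz": 0},
  ],
)

```text
time_s: 37.92
position: [0.54, -0.4044, 0.1328]
tool_rot: [[-0.041, 0.999, -0.005], [0.999, 0.041, 0.004], [0.005, -0.004, -1.0]]
ft_force: [1.1, -0.0, 0.1]
grip_width: 0.0815
```

```bash
python3 wb.py w12 | grep '^0.054';python3 go.py 0.542 -0.401 0.036; 
```

```text
0.054 1260 [611.  10.] circ [ 0.6872 -0.2791] 0.0171 z 0.0596 rect [ 0.687 -0.28 ] [0.011 0.033] 89.8
0.054 5732 [327. 211.] circ [ 0.5415 -0.4007] 0.0282 z 0.06 rect [ 0.542 -0.4  ] [0.055 0.055] 33.8
t 37.98 pos [ 0.5405 -0.4025  0.1345] w 0.0811 yaw 92.46 tilt [ 0.0038 -0.0032 -1.    ] F [-0.6  0.8  0.4]
tool shift [0.001  0.0019 0.0985] rows 2 [0.0005 0.001  0.0493]
```

View pics/w12.png

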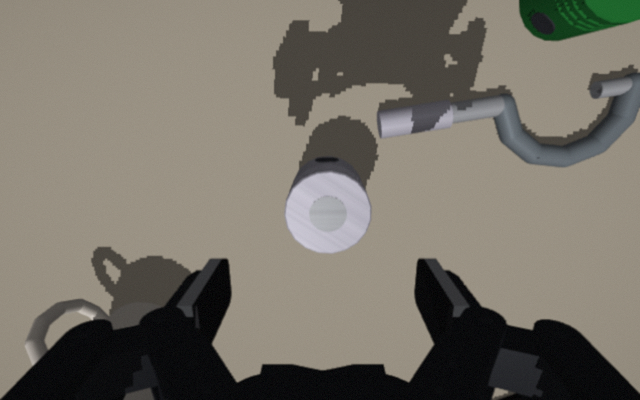

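play_rows(
  commands=[
    {"grip": -0.9, "x": 0, "y": 0.001, "z": 0.035, "rx": 0, "ry": 0, "rz": 0},
    {"grip": -0.9, "x": 0, "y": 0, "z": 0.04, "rx": 0, "ry": 0, "rz": 0},
    {"grip": -0.9, "x": 0, "y": 0, "z": 0.024, "rx": 0, "ry": 0, "rz": 0},
    {"grip": 1, "x": 0, "y": 0, "z": 0, "rx": 0, "ry": 0, "rz": 0},
    {"grip": 1, "x": 0, "y": 0, "z": 0, "rx": 0, "ry": 0, "rz": 0},
    {"grip": 1, "x": 0, "y": 0, "z": 0, "rx": 0, "ry": 0, "rz": 0},
    {"grip": 1, "x": 0, "y": 0, "z": 0, "rx": 0, "ry": 0, "rz": 0},
    {"grip": 1, "x": 0, "y": 0, "z": 0, "rx": 0, "ry": 0, "rz": 0},
  ],
)

```text
time_s: 38.98
position: [0.5426, -0.4018, 0.0397]
tool_rot: [[-0.045, 0.999, 0.001], [0.999, 0.045, -0.001], [-0.001, 0.001, -1.0]]
ft_force: [-0.4, 0.5, 3.9]
grip_width: 0.0549
```

play_rows(
  commands=[
    {"grip": 1, "x": 0, "y": 0, "z": -0.04, "rx": 0, "ry": 0, "rz": 0},
    {"grip": 1, "x": 0, "y": 0, "z": -0.055, "rx": 0, "ry": 0, "rz": 0},
    {"grip": 1, "x": 0, "y": 0, "z": -0.055, "rx": 0, "ry": 0, "rz": 0},
    {"grip": 1, "x": 0, "y": 0, "z": 0, "rx": 0, "ry": 0, "rz": 0},
  ],
)

```text
time_s: 39.48
position: [0.5434, -0.4028, 0.1939]
tool_rot: [[-0.045, 0.999, 0.006], [0.999, 0.045, -0.007], [-0.007, 0.006, -1.0]]
ft_force: [0.5, -0.2, -2.5]
grip_width: 0.0546
```

```bash
python3 go.py 0.4375 0.098 0.17; 
```

```text
t 39.48 pos [ 0.5434 -0.4028  0.1939] w 0.0546 yaw 92.58 tilt [-0.0072  0.0061 -1.    ] F [ 0.5 -0.2 -2.5]
tool shift [ 0.5052 -0.0834  0.0197] rows 9 [ 0.0561 -0.0093  0.0022]
```

play_rows(
  commands=[
    {"grip": 1, "x": 0.0561, "y": -0.0093, "z": 0, "rx": 0, "ry": 0, "rz": 0},
    {"grip": 1, "x": 0.0561, "y": -0.0093, "z": 0, "rx": 0, "ry": 0, "rz": 0},
    {"grip": 1, "x": 0.0561, "y": -0.0093, "z": 0, "rx": 0, "ry": 0, "rz": 0},
    {"grip": 1, "x": 0.0561, "y": -0.0093, "z": 0, "rx": 0, "ry": 0, "rz": 0},
    {"grip": 1, "x": 0.0561, "y": -0.0093, "z": 0, "rx": 0, "ry": 0, "rz": 0},
    {"grip": 1, "x": 0.0561, "y": -0.0093, "z": 0, "rx": 0, "ry": 0, "rz": 0},
    {"grip": 1, "x": 0.0561, "y": -0.0093, "z": 0, "rx": 0, "ry": 0, "rz": 0},
    {"grip": 1, "x": 0.0561, "y": -0.0093, "z": 0, "rx": 0, "ry": 0, "rz": 0},
    {"grip": 1, "x": 0.0561, "y": -0.0093, "z": 0.015, "rx": 0, "ry": 0, "rz": 0},
    {"grip": 1, "x": 0, "y": 0, "z": 0.03, "rx": 0, "ry": 0, "rz": 0},
    {"grip": 1, "x": 0, "y": 0, "z": 0, "rx": 0, "ry": 0, "rz": 0},
    {"grip": 1, "x": 0, "y": 0, "z": 0, "rx": 0, "ry": 0, "rz": 0},
  ],
)

```text
time_s: 40.98
position: [0.4365, 0.0984, 0.1442]
tool_rot: [[-0.044, 0.999, 0.0], [0.999, 0.044, -0.0], [-0.0, 0.0, -1.0]]
ft_force: [0.5, -0.8, -2.1]
grip_width: 0.0548
```

```bash
python3 go.py 0.4375 0.098 0.1145
```

```text
t 40.98 pos [0.4365 0.0984 0.1442] w 0.0548 yaw 92.53 tilt [-1.e-04  2.e-04 -1.e+00] F [ 0.5 -0.8 -2.1]
tool shift [-0.0005  0.001   0.0297] rows 1 [-0.0005  0.001   0.0297]
```

play_rows(
  commands=[
    {"grip": 1, "x": 0, "y": 0, "z": 0.015, "rx": 0, "ry": 0, "rz": 0},
    {"grip": 1, "x": 0, "y": 0, "z": 0.009, "rx": 0, "ry": 0, "rz": 0},
    {"grip": 1, "x": 0, "y": 0, "z": 0.003, "rx": 0, "ry": 0, "rz": 0},
    {"grip": 1, "x": 0, "y": 0, "z": 0, "rx": 0, "ry": 0, "rz": 0},
    {"grip": 1, "x": 0, "y": 0, "z": 0, "rx": 0, "ry": 0, "rz": 0},
  ],
)

```text
time_s: 41.6
position: [0.4363, 0.0989, 0.1172]
tool_rot: [[-0.045, 0.999, 0.001], [0.999, 0.045, 0.0], [-0.0, 0.001, -1.0]]
ft_force: [0.1, -0.0, -1.3]
grip_width: 0.0546
```

play_rows(
  commands=[
    {"grip": 1, "x": 0, "y": 0, "z": 0.0015, "rx": 0, "ry": 0, "rz": 0},
    {"grip": 1, "x": 0, "y": 0, "z": 0.0015, "rx": 0, "ry": 0, "rz": 0},
    {"grip": 1, "x": 0, "y": 0, "z": 0, "rx": 0, "ry": 0, "rz": 0},
    {"grip": 1, "x": 0, "y": 0, "z": 0, "rx": 0, "ry": 0, "rz": 0},
  ],
)

```text
time_s: 42.1
position: [0.4361, 0.0989, 0.1138]
tool_rot: [[-0.045, 0.999, -0.0], [0.999, 0.045, -0.0], [-0.0, -0.0, -1.0]]
ft_force: [-0.5, 0.3, -2.2]
grip_width: 0.0549
```

play_rows(
  commands=[
    {"grip": 1, "x": 0, "y": 0, "z": 0.001, "rx": 0, "ry": 0, "rz": 0},
    {"grip": 1, "x": 0, "y": 0, "z": 0, "rx": 0, "ry": 0, "rz": 0},
    {"grip": 1, "x": 0, "y": 0, "z": 0, "rx": 0, "ry": 0, "rz": 0},
  ],
)

```text
time_s: 42.48
position: [0.4361, 0.0989, 0.1136]
tool_rot: [[-0.045, 0.999, 0.001], [0.999, 0.045, -0.0], [-0.0, 0.001, -1.0]]
ft_force: [-2.6, -0.7, 8.9]
grip_width: 0.0548
```

Contact. Release, rise, and back away so the cameras see the stack.

play_rows(
  commands=[
    {"grip": 1, "x": 0, "y": 0, "z": -0.0005, "rx": 0, "ry": 0, "rz": 0},
    {"grip": -1, "x": 0, "y": 0, "z": 0, "rx": 0, "ry": 0, "rz": 0},
    {"grip": -1, "x": 0, "y": 0, "z": 0, "rx": 0, "ry": 0, "rz": 0},
    {"grip": -1, "x": 0, "y": 0, "z": 0, "rx": 0, "ry": 0, "rz": 0},
    {"grip": -1, "x": 0, "y": 0, "z": -0.02, "rx": 0, "ry": 0, "rz": 0},
    {"grip": -1, "x": 0, "y": 0, "z": -0.05, "rx": 0, "ry": 0, "rz": 0},
    {"grip": -1, "x": 0, "y": 0, "z": -0.05, "rx": 0, "ry": 0, "rz": 0},
    {"grip": -1, "x": -0.05, "y": 0, "z": -0.02, "rx": 0, "ry": 0, "rz": 0},
    {"grip": -1, "x": -0.05, "y": 0, "z": 0, "rx": 0, "ry": 0, "rz": 0},
    {"grip": -1, "x": -0.05, "y": 0, "z": 0, "rx": 0, "ry": 0, "rz": 0},
    {"grip": -1, "x": -0.05, "y": 0, "z": 0, "rx": 0, "ry": 0, "rz": 0},
    {"grip": -1, "x": 0, "y": 0, "z": 0, "rx": 0, "ry": 0, "rz": 0},
  ],
)

```text
time_s: 43.98
position: [0.4451, -0.1035, 0.253]
tool_rot: [[-0.041, 0.999, -0.0], [0.999, 0.041, -0.0], [-0.0, -0.0, -1.0]]
ft_force: [0.2, 0.5, 0.7]
grip_width: 0.0852
```

```bash
python3 go.py 0.4375 0.098 0.17; python3 meas.py | grep -v '0.384\|0.38[0-9] -0.5'; python3 wb.py w13; python3 - <<'E'
from h import *
im=optics.get_image("side"); cv2.imwrite("pics/s13.png",im["color"])
im=optics.get_image("top"); cv2.imwrite("pics/t13.png",im["color"])
for t in ["gauge_case","micrometer","mug"]: print(t,[(np.round(d["point"],3).tolist(),round(d["conf"],2)) for d in finder.boxes_of("top",t)])
E
```

```text
t 43.98 pos [ 0.4451 -0.1035  0.253 ] w 0.0852 yaw 92.33 tilt [-1.e-04 -5.e-04 -1.e+00] F [0.2 0.5 0.7]
tool shift [0.2016 0.0006 0.083 ] rows 4 [0.0504 0.0002 0.0207]
0.054
233 [341. 145.] mean [ 0.747 -0.164  0.06 ] circ 0.748 -0.163 0.029 rect [ 0.748 -0.164] [0.055 0.052] 2.1
241 [370. 163.] mean [ 0.691 -0.258  0.06 ] circ 0.692 -0.259 0.028 rect [ 0.692 -0.259] [0.055 0.054] 37.6
239 [344. 175.] mean [ 0.648 -0.177  0.06 ] circ 0.648 -0.178 0.028 rect [ 0.648 -0.178] [0.052 0.054] 48.2
85 [309. 184.] mean [ 0.615 -0.07   0.06 ] circ 0.602 -0.067 0.028 rect [ 0.613 -0.067] [0.054 0.03 ] 86.4
0.031
18 [342. 154.] mean [ 0.723 -0.17   0.037] circ 0.727 -0.169 0.017 rect [ 0.724 -0.17 ] [0.007 0.033] 13.4
30 [365. 170.] mean [ 0.67  -0.243  0.041] circ 0.681 -0.251 0.024 rect [ 0.675 -0.246] [0.048 0.015] 52.9
15 [341. 184.] mean [ 0.622 -0.169  0.038] circ 0.627 -0.171 0.016 rect [ 0.624 -0.17 ] [0.031 0.006] 69.0
264 [161. 216.] mean [0.493 0.397 0.043] circ 0.494 0.398 0.029 rect [0.493 0.398] [0.056 0.054] 49.5
0.066
1012 [233. 237.] mean [0.436 0.156 0.075] circ 0.44 0.158 0.1
[... 833 characters left out ...]
 [ 0.6881 -0.2505] 0.0268 z 0.0389 rect [ 0.682 -0.242] [0.053 0.02 ] 34.4
0.054 2805 [489. 146.] circ [ 0.6021 -0.0657] 0.0284 z 0.06 rect [ 0.602 -0.066] [0.055 0.055] 3.7
0.054 2274 [611. 245.] circ [ 0.7484 -0.1626] 0.0286 z 0.0602 rect [ 0.748 -0.163] [0.055 0.055] 30.3
0.054 2178 [514. 253.] circ [ 0.6496 -0.1766] 0.0287 z 0.0602 rect [ 0.649 -0.177] [0.056 0.056] 80.8
0.054 1273 [538. 314.] circ [ 0.6929 -0.2527] 0.0278 z 0.0601 rect [ 0.692 -0.251] [0.05  0.045] 37.0
0.066 1244 [325.   7.] circ [0.4398 0.0422] 0.0337 z 0.0737 rect [0.44  0.043] [0.067 0.01 ] 2.2
gauge_case [([0.776, 0.021, 0.016], 0.86)]
micrometer [([0.675, -0.338, 0.013], 0.94)]
mug [([0.381, -0.552, 0.048], 0.67)]
```

View pics/s13.png

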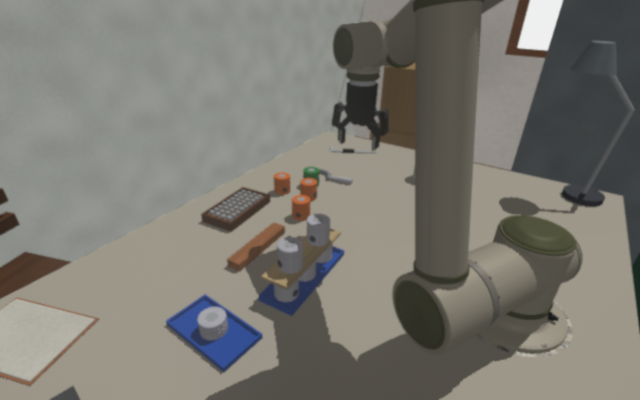

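View pics/t13.png

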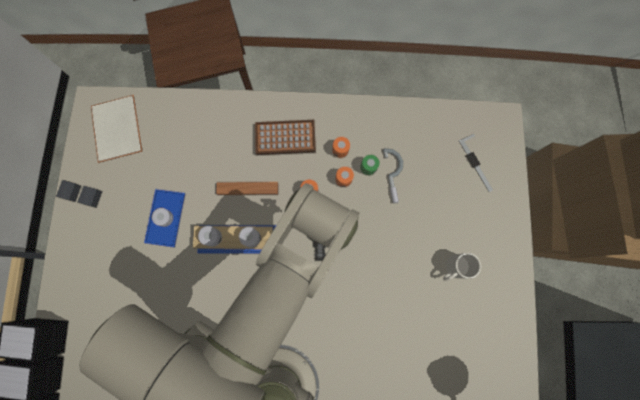

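```bash
python3 -c "
from h import *
print(order.close_job())"
```

```text
the job is handed in; nothing more can be done
None
```

The job is done and handed in at about 44 s of the 210 s allowed; the system reports no verdict.

**What I did:** I found six bare-aluminium pistons, five full-height and one short. I stood the short one in the reject tray and one full piston in each of the three bays. I then laid the sheet on those three and stood the other two full pistons on it. I left the orange and green look-alikes alone.

**Last checks** (positions in m, from the top, wrist and side cameras):

| Thing | Measured | Compared with |
|---|---|---|
| Short piston | (0.494, 0.398), top at about 0.043 | reject tray centre (0.494, 0.398) |
| Bay pistons | within about 4 mm of their bay centres, tops at 0.066 | measured after each was placed; the sheet now covers them |
| Sheet | (0.436, 0.158), top at about 0.074, turned 2.7° | tray centre (0.436, 0.157), turned 2.7° |
| Pistons on the sheet | (0.433, 0.215) and (0.437, 0.098), tops at about 0.134 | about 60 mm either side of the sheet's middle, within 1–2 mm of its centre line |
| Gauge case, micrometer, mug | readings within about 5 mm of the first picture | finder noise is about 4 mm |

No check failed. The only disagreement was the sheet's angle: the wrist camera had read 2.1–2.2° for the sheet and the top camera 2.3–2.8°. Both are far inside the limit.

The gripper was open, up and clear of everything at hand-in.

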